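# Close up the tube racks and show the green-capped sample to the inspection camera

### The arm

A 6-joint arm with a two-finger parallel gripper is mounted at the origin on a cart in front of the work surface, level with it; the furniture and walls round the work are solid. World frame = base frame: x ahead of the robot, y to its left, z up, the work surface at z = 0. Lengths are in m, angles in rad, forces in N, time in s.
With the tool pointing down it reaches from about 0.35 to 0.775 m from the base axis. Payload 5.5 kg.
Tool frame: the origin (TCP) lies at the very end of the fingers, on their centre line; the grasp point (between the pads) lies 19 mm behind it; z points along the fingers, y is the direction in which the jaws open and shut (so a half turn about z gives the same grasp; the last joint's range is limited). The gripper opens to 85 mm and grips with 20 to 120 N. Pads are 22 mm wide; open, the fingers measure 114 mm over their backs; the gripper's body (76 mm by 85 mm) begins 54 mm behind the grasp point. The pads swing forward as they close: fully open they stand 13 mm farther back than shut.
Start: joints at [-1.322, 0.313, 0.046, 1.304, 0, 1.431], TCP at [0.218, -0.532, 0.231] pointing down, gripper open.
Joint ranges: [-2.76, 2.76], [-0.86, 1.69], [-1.03, 1.26], [-2.2, 2.34], [-1.47, 1.5], [-3.14, 3.14]. Speed limits (rad/s): [2.57, 2.57, 3.14, 3.14, 3.14, 3.14].

### API

Orientations are given as a unit quaternion [w, x, y, z].
In Python, from workcell import get_state, read_camera, hand_in, find_in, silhouettes gives the robot as it stands. The module is installed in compiled form; this text tells all that it offers.
- The arm moves only by the tool send_rows, never from a script. Its argument "deltas" is a list that holds one entry, the list of rows, each a list of 6 numbers: the shift along the world's x, y, z in cm, then the turn, a rotation vector about the world's x, y, z in degrees. In form: [[[dx, dy, dz, wx, wy, wz], ...]]. A call has 1 to 12 rows; each row is the pose to reach, as a shift and turn from the pose commanded when the call began; what a row does not reach only later rows make up. A row lasts 1/10 s, in which the tool goes at most 50 mm and 8.59 degrees, less where a joint would pass 70% of its speed; a pose out of reach is approached as far as the arm can. A call with a gripper value outside its range is refused whole. "jaw" is the opening, from -1 (shut) to 1 (fully open), so that 0 is half open, set as the call begins (left out, the last holds). The fingers move at their own pace and stop on an object; "force" is the grip in N (left out, the last holds). Time passes only in rows, so rows that repeat a pose let the fingers close. It gives the time, the measured TCP pose, the force and the opening at its end, in the units of the state.
- get_state(): the state, without advancing time (a new reading comes with each control period).
- read_camera(name): name is "scene" or "top"; returns a dict with "img" (384x512x3 uint8, red, green, blue), "z_map" (384x512 float32, m along the optical axis (not along the pixel's ray), 0 where there is no reading), "vfov" (degrees; the focal length in pixels is half the picture's height over the tangent of half this angle, whatever the lens; pixels are square), "cx", "cy" (the principal point, pixels), "R" (3x3) and "t" (3): a world point X has camera coordinates R X + t. Camera axes: x right, y down, z forward; pixel columns grow to the right and rows downward; lengths in m; the calibration is good to about 2 mm. A picture is of the moment at which its call begins.
- hand_in(): hands the job in, once; it reports no verdict.
Trained networks look in a picture, given as the dict that the camera call returned (one of the last four; its "shot" number tells which), for a name from the list of things; names that differ only in an ending like _2 or _b are one class to them, and where a whole thing is asked for, a point or a joint stands for the part that bears it (a point fixed in the world has none). Each returns a list of dicts, best first, with "conf" (0 to 1); they miss things now and then, are a little off and sometimes report something else, mostly with a low value. They report only what shows in the picture. A call takes as long as a camera call. They do not tell look-alikes from the thing itself.
- find_in(picture, thing): "box" ([centre column, centre row, width, height] in pixels, round what is visible of it).
- silhouettes(picture, thing): "mask" (384x512 bool, what is visible of it) and "box" ([centre column, centre row, width, height] in pixels, round what is visible of it).
The state is a dict: "clock": time; "joint_pos": joint angles; "qvel": joint speeds; "tau": joint torques, N m; "tcp_pos": TCP position; "orientation": TCP orientation; "wrist_force": force on the tool from outside, world axes, zero at the start; "ft_torque": the same for the moment, N m; "finger_gap": finger opening in m.
Only numpy, scipy, OpenCV 4.12 (cv2) and the standard library are available. Lean on these libraries where they do the work, as an engineer would, in place of code of your own. Each camera call takes 0.05 s, during which the arm holds its last target.

### The job

Push the loose tube rack up against the fixed rack so that their end plates meet flush and square, with no gap left. Then draw the green-capped sample tube out of it and present it to the inspection camera: cap uppermost, the middle of its barrel midway between the two orange pointer tips, and the tube square to the camera's downward line of sight, so leaning with its cap away from the camera. Leave the other tubes in their racks, the things around undisturbed and the camera stand untouched, and finish while still holding the tube steady there in the gripper.

Things in the scene. Friction and masses are not known exactly. Their poses are not given: they have to be found in the camera images.
- fixed_rack: White wire tube rack screwed to the worktop, nearer the microscope; 56 (x) x 136 (y) x 69 mm high. Origin at the centre of its underside, y along its length, z up. End plates at y = -68 and +68 mm; the loose rack belongs against the -y one (robot's right). Two tubes stand in it.
- loose_rack: Identical loose rack, about 0.3 kg, 20 to 50 mm off the fixed rack's -y end, roughly in line. Origin and axes as the fixed rack's. Solid end plates (56 wide, 68 mm high) at y = -68 and +68 mm may be pushed; flush is origin at y = -136 mm in the fixed rack's frame. Four tubes in its middle row, 37 mm apart, in any order; cells 16 mm wide, so tubes can lean a few degrees.
- green_tube: Sample tube with the only green cap, 93 mm tall, 12 g. Origin at the centre of its bottom, z along it toward the cap. Barrel 12.5 mm in diameter (z 0 to 78 mm), cap 15 mm (z 78 to 93 mm). In the rack its bottom is 5 mm above the worktop; cap and 14 mm of barrel stand above the rack's 69 mm top. Take it by the cap and lift straight out.
- green_tube_mid (a point): Middle of the green-capped tube's barrel, on its axis 39 mm above its bottom: the point that belongs midway between the orange pointer tips.
- camera_head: Camera head (white, ring lamp) on the column. Origin NOT in it but at the focus in the air, midway between the two orange tips (69 mm apart along y, on 7 mm wires from the camera at y = -52 and +52 mm), 185 to 225 mm above the worktop. x: line of sight, up and back to the lens 85 mm away, 25 degrees above level. z: direction bottom to cap of the presented tube. Open before (-x), above, below.
- camera_stand: Foot (100 x 90 x 12 mm) and steel column (310 mm high, up to 28 mm thick at its collar) of the inspection camera, fixed to the worktop behind the racks. Origin on the worktop straight below the focus; the column stands at x = 155 mm, z up. Not to be touched, nor its head and pointers.
- purple_tube: In the loose rack. Same 13 mm tube as the green one (93 mm tall, origin at the centre of the round bottom, z up), but with a purple cap.
- red_tube: In the loose rack. Same 13 mm tube as the green one (93 mm tall, origin at the centre of the round bottom, z up), but with a red cap.
- yellow_tube: In the loose rack. Same 13 mm tube as the green one (93 mm tall, origin at the centre of the round bottom, z up), but with a yellow cap.
- back_tube_1: In the fixed rack. Same 13 mm tube as the green one (93 mm tall, origin at the centre of the round bottom, z up), but with a purple cap.
- back_tube_2: In the fixed rack. Same 13 mm tube as the green one (93 mm tall, origin at the centre of the round bottom, z up), but with a red cap.
- timer: White lab timer lying to the left, 66 x 62 x 22 mm, origin at the centre of its underside. Bystander.
- tape_roll: Roll of white tape lying flat in front of the microscope, 75 mm across, 19 mm high, origin at the centre of its underside. Bystander.
- petri_2: Clear petri dish on the left, 61 mm across, 14 mm high, origin at the centre of its underside. Bystander.
- eyepieces (a point): Fixed. Lowest front point of the microscope eyepieces, the part of the microscope nearest the robot: it overhangs the worktop left of the racks, 375 mm up, from there about 50 mm to either side in y and upward and back (+x). Draw the arm back toward its base before swinging it past.
There are look-alikes about, which are no part of the job. Leave any brown or yellow look-alike of the loose_rack alone.

How it is judged:
By the outcome, as a careful person would: the job done as asked, in the order asked, and still so for the second after the job is handed in, while the arm keeps its last pose, push and grip.
It also fails if it takes over 51 s, if anything falls off the work surface, if the arm or the gripper's body presses on something with over 40 N, if the wrist force passes 120 N, or if a joint passes its speed limit or range.

## Working session

There is one attempt and no reset: what is moved stays moved. The work goes in short steps, Python scripts to look and compute and a tool call to move; the robot and the scene stay as the last step left them, time stands still between calls to the robot, and variables do not carry over. Pictures are saved under pics/ and viewed, and the job is handed in when it is done.

Besides the shell and the picture viewer there is one more tool, called after "Call:" as name(argument=value, ...), one argument or row to a line, values as JSON. send_rows: Moves the arm, as the interface text tells. Its arguments: {"type":"object","properties":{"deltas":{"type":"array","items":{"type":"array","items":{"type":"array","items":{"type":"number"}}}},"jaw":{"type":"number"},"force":{"type":"number"}},"required":["deltas"]}

```bash
mkdir -p pics; ls; python3 - <<'E'
from workcell import *
import cv2,numpy as np,pickle
print(get_state())
for n in ("scene","top"):
    p=read_camera(n)
    print(n,p['vfov'],p['cx'],p['cy'],p['R'],p['t'],p['shot'])
    cv2.imwrite(f"pics/{n}0.png",p['img'][:,:,::-1])
    pickle.dump(p,open(f"{n}0.pkl","wb"))
E
```

```text
pics
{'clock': 0.0, 'joint_pos': array([-1.32159257e+00,  3.14014259e-01,  4.49476151e-02,  1.30362764e+00,
        5.26957330e-05,  1.43123081e+00]), 'qvel': array([-4.59869696e-04,  1.72007588e-03, -2.79251117e-05,  8.04728661e-04,
        2.28635034e-03, -1.15456807e-03]), 'tau': array([ 6.70564968e-04, -4.80630398e+01,  2.98531759e+01,  1.93870609e-02,
        1.28771626e-04,  3.35917875e-06]), 'tcp_pos': array([ 0.21784429, -0.53155656,  0.23038819]), 'orientation': array([-9.48998779e-04,  9.81166283e-01,  1.93162688e-01, -2.56879597e-05]), 'wrist_force': array([ 0.26477702, -0.20542857,  0.46490923]), 'ft_torque': array([ 0.05974094,  0.02622361, -0.00198913]), 'finger_gap': 0.08531985516688449}
scene 43.765974739654624 249.3028150311675 188.00694239776675 [[-0.62163992 -0.7831553  -0.01521798]
 [-0.57063527  0.46608742 -0.67611974]
 [ 0.53659967 -0.41161911 -0.73663458]] [0.26647352 0.52419259 1.37349229] 1
top 54.669210676804056 255.04132901860467 191.30214470277366 [[ 0.00125964 -0.99966924 -0.02568722]
 [-0.99046396  0.00229162 -0.13775301]
 [ 0.13776631  0.02561579 -0.99013346]] [-0.09280343  0.57304272  1.45397527] 2
```

View pics/scene0.png

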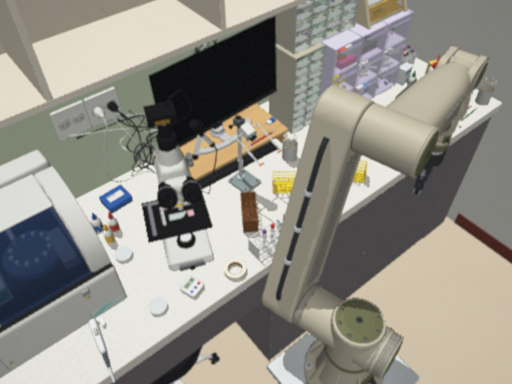

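View pics/top0.png

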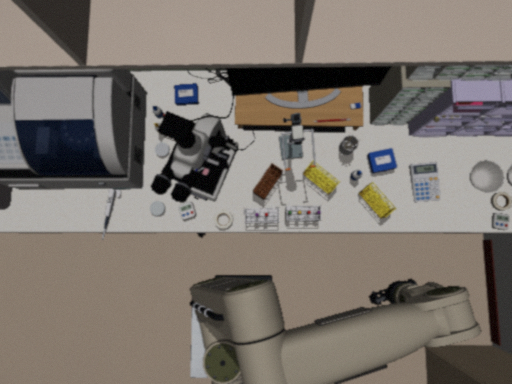

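```bash
cat > h.py <<'E'
import numpy as np,cv2,pickle
from scipy.spatial.transform import Rotation as Rn
def f_(p): return 192/np.tan(np.radians(p['vfov'])/2)
def unproj(p,u,v,z=None):
    u=np.asarray(u,float);v=np.asarray(v,float)
    if z is None: z=p['z_map'][v.astype(int),u.astype(int)]
    f=f_(p); c=np.stack([(u-p['cx'])/f*z,(v-p['cy'])/f*z,z],-1)
    return (c-p['t'])@p['R']
def proj(p,X):
    c=np.asarray(X)@p['R'].T+p['t']; f=f_(p)
    return np.stack([c[...,0]/c[...,2]*f+p['cx'],c[...,1]/c[...,2]*f+p['cy']],-1)
def onplane(p,u,v,h):
    f=f_(p); d=np.stack([(np.asarray(u,float)-p['cx'])/f,(np.asarray(v,float)-p['cy'])/f,np.ones_like(np.asarray(u,float))],-1)@p['R']
    o=-p['t']@p['R']; s=(h-o[2])/d[...,2]
    return o+d*s[...,None]
def crop(p,x0,y0,x1,y1,k,fn):
    cv2.imwrite(fn,cv2.resize(p['img'][y0:y1,x0:x1,::-1],None,fx=k,fy=k,interpolation=cv2.INTER_CUBIC))
def cloud(p):
    v,u=np.mgrid[0:384,0:512]; return unproj(p,u,v)
E
python3 - <<'E'
from h import *
t=pickle.load(open('top0.pkl','rb'));s=pickle.load(open('scene0.pkl','rb'))
crop(t,230,120,350,235,6,'pics/topc.png')
crop(s,200,100,330,290,4,'pics/scenec.png')
from workcell import *
for n,p in(('top',t),('scene',s)):
  for k in ['fixed_rack','loose_rack','green_tube','camera_head','camera_stand','timer','tape_roll','petri_2','purple_tube','red_tube','yellow_tube','eyepieces']:
    try:
      for d in find_in(p,k)[:4]: print(n,k,round(d['conf'],2),np.round(d['box'],1))
    except Exception as e: print(n,k,e)
E
```

```text
top fixed_rack 0.86 [264.8 215.8  34.7  14.6]
top loose_rack 0.91 [303.5 212.9  36.7  16.3]
top loose_rack 0.74 [321.1 179.4  34.1  26.1]
top loose_rack 0.73 [269.5 182.6  28.7  40. ]
top loose_rack 0.65 [378.2 199.8  34.1  33. ]
top camera_head 0.68 [295.2 132.4  22.3  38.4]
top camera_stand 0.94 [299.3 138.5  36.6  58.2]
top timer 0.65 [187.7 209.8  20.   18.1]
top tape_roll 0.5 [222.2 220.3  16.4  22.8]
top petri_2 0.6 [157.5 207.4  14.4  15.3]
top eyepieces it knows: back_tube, camera_head, camera_stand, fixed_rack, green_tube, green_tube_mid, loose_rack, petri, purple_tube, red_tube, tape_roll, timer, yellow_tube
scene fixed_rack 0.59 [265.2 239.6  36.1  38.5]
scene loose_rack 0.67 [282.5 184.8  16.2  19.4]
scene loose_rack 0.62 [250.8 212.4  16.7  40.3]
scene loose_rack 0.59 [360.2 174.7  16.   19.2]
scene green_tube 0.41 [265.6 236.8   8.   15.3]
scene camera_head 0.59 [243.3 140.2  33.3  41.9]
scene camera_stand 0.89 [254.  152.7  50.8  77.7]
scene timer 0.94 [192.2 287.1  26.7  20.8]
scene timer 0.27 [253.3 138.6  46.1  42.7]
scene tape_roll 0.88 [236.5 272.2  19.4  22.9]
scene tape_roll 0.61 [156.3 304.6  20.2  21.7]
scene tape_roll 0.32 [247.6 155.3  38.4  82.2]
scene petri_2 0.8 [156.2 306.6  22.8  30.9]
scene eyepieces it knows: back_tube, camera_head, camera_stand, fixed_rack, green_tube, green_tube_mid, loose_rack, petri, purple_tube, red_tube, tape_roll, timer, yellow_tube
```

View pics/topc.png

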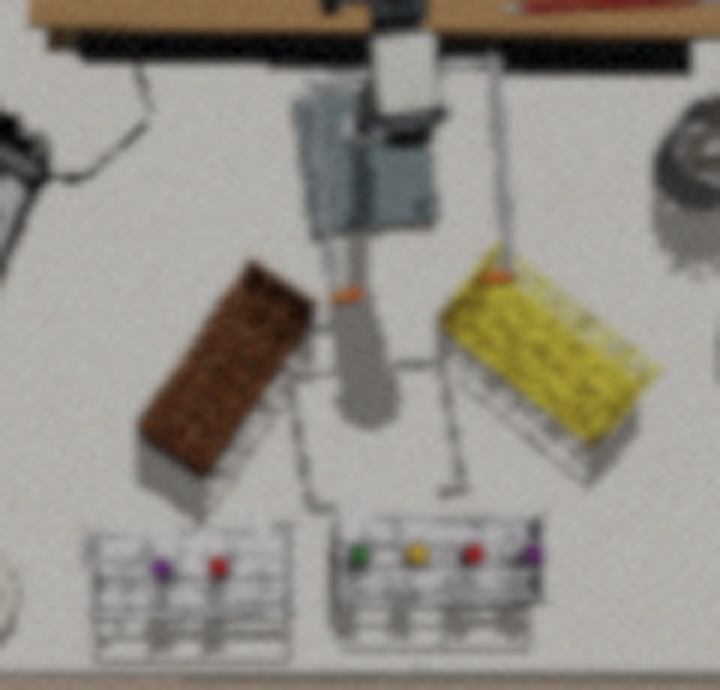

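View pics/scenec.png

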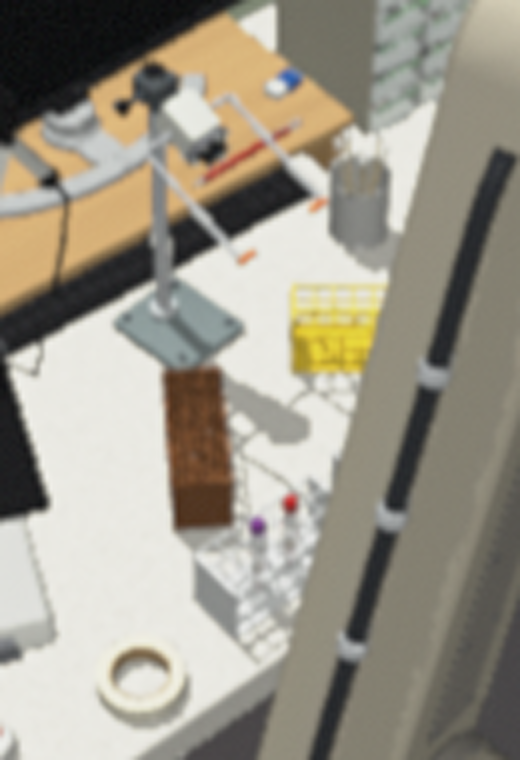

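```bash
python3 - <<'E'
from h import *
t=pickle.load(open('top0.pkl','rb'));s=pickle.load(open('scene0.pkl','rb'))
P=cloud(t)
np.set_printoptions(linewidth=250,precision=3,suppress=True)
print((P[204:232,242:324,2]*1000).astype(int)[:, ::2])
hsv=cv2.cvtColor(t['img'],cv2.COLOR_RGB2HSV)
for name,(u0,u1,v0,v1) in dict(all=(244,322,205,222)).items():
  sat=hsv[v0:v1,u0:u1,1]
  m=(sat>90).astype(np.uint8)
  n,l,st,c=cv2.connectedComponentsWithStats(m)
  for i in range(1,n):
    w=sat*(l==i); vv,uu=np.mgrid[v0:v1,u0:u1]
    u=(w*uu).sum()/w.sum();v=(w*vv).sum()/w.sum()
    print(st[i,4],u,v,hsv[int(round(v)),int(round(u))],onplane(t,u,v,.098),[P[int(v)+a,int(u)+b,2] for a in(0,1) for b in (0,1)])
for (u,v) in [(287,169),(313,166)]:
  print(P[v-2:v+3,u-3:u+4])
E
```

```text
[[  0   1   3 ...   0   6   0]
 [ -2   1   1 ...   0  -6  -2]
 [ -2   1   0 ...  68  68  -4]
 ...
 [  3 -11   0 ...  -2   0  -2]
 [ -2  -3   0 ...  -1   2   0]
 [ -3   6  -3 ...  -1   2  -3]]
3 289.32881355932204 212.31525423728814 [ 58 105  90] [ 0.483 -0.226  0.098] [np.float64(0.10304779362412367), np.float64(0.09743373248124869), np.float64(0.09848011184814333), np.float64(0.09891351683037591)]
9 299.00829875518673 212.00663900414938 [ 23 171 151] [ 0.485 -0.263  0.098] [np.float64(0.09998704980246143), np.float64(0.10300317727997534), np.float64(0.09705633217326405), np.float64(0.1008562298390412)]
8 308.47289719626167 211.99158878504673 [  0 178 122] [ 0.485 -0.299  0.098] [np.float64(0.09585292246780952), np.float64(0.10695938985433774), np.float64(0.09908749732374), np.float64(0.09933182191965113)]
4 318.2659090909091 211.98863636363637 [144 126  93] [ 0.485 -0.336  0.098] [np.float64(0.09496133564705252), np.float64(0.09771512451029321), np.float64(0.096046458713575), np.float64(0.09875326585322822)]
4 256.51146788990826 214.4816513761468 [142 113 106] [ 0.475 -0.1    0.098]
[... 1411 characters left out ...]
74 -0.312  0.065]
  [ 0.687 -0.324  0.004]
  [ 0.641 -0.299  0.222]
  [ 0.64  -0.302  0.227]
  [ 0.64  -0.306  0.227]
  [ 0.641 -0.31   0.222]
  [ 0.674 -0.335  0.066]]

 [[ 0.637 -0.292  0.226]
  [ 0.636 -0.295  0.229]
  [ 0.636 -0.299  0.228]
  [ 0.637 -0.302  0.226]
  [ 0.636 -0.306  0.227]
  [ 0.637 -0.309  0.225]
  [ 0.685 -0.345 -0.004]]

 [[ 0.679 -0.32   0.   ]
  [ 0.634 -0.296  0.223]
  [ 0.68  -0.328 -0.   ]
  [ 0.678 -0.331  0.008]
  [ 0.665 -0.327  0.068]
  [ 0.672 -0.335  0.038]
  [ 0.68  -0.345 -0.001]]

 [[ 0.674 -0.319  0.006]
  [ 0.674 -0.323  0.004]
  [ 0.669 -0.324  0.031]
  [ 0.668 -0.327  0.036]
  [ 0.662 -0.328  0.063]
  [ 0.661 -0.331  0.069]
  [ 0.661 -0.335  0.069]]]
```

```bash
python3 - <<'E'
from h import *
from workcell import *
np.set_printoptions(linewidth=250,precision=4,suppress=True)
t=pickle.load(open('top0.pkl','rb'));s=pickle.load(open('scene0.pkl','rb'))
print('cams',-t['t']@t['R'],-s['t']@s['R'])
P=cloud(t)
for nm,(u0,u1) in dict(fixed=(242,281),loose=(283,325)).items():
  Q=P[200:226,u0:u1].reshape(-1,3); Q=Q[(Q[:,2]>.055)&(Q[:,2]<.08)]
  # area with pixel margin
  r=cv2.minAreaRect((Q[:,:2]*1000).astype(np.float32)); print(nm,len(Q),r, Q.min(0),Q.max(0))
  hi=P[200:226,u0:u1].reshape(-1,3); print(hi[hi[:,2]>.085].mean(0))
H=(P[...,2]*1000).astype(int)
for v in range(203,224): print(v,' '.join('%3d'%x for x in H[v,242:283]))
print()
for v in range(203,224): print(v,' '.join('%3d'%x for x in H[v,282:325]))
for (u0,u1,v0,v1) in [(282,292,164,174),(309,318,160,170)]:
  Q=P[v0:v1,u0:u1].reshape(-1,3);c=t['img'][v0:v1,u0:u1].reshape(-1,3).astype(int)
  m=(c[:,0]-c[:,2]>50)&(Q[:,2]>.2); print(Q[m].mean(0),Q[m].min(0),Q[m].max(0),m.sum())
E
```

```text
cams [ 0.3674 -0.1313  1.5162] [-0.2722  0.5297  1.3702]
fixed 162 ((476.1239929199219, -121.12757873535156), (55.08302688598633, 133.2322998046875), 0.4887301027774811) [ 0.4482 -0.1876  0.0561] [ 0.5039 -0.0545  0.0766]
[ 0.459  -0.1211  0.3241]
loose 162 ((485.4284362792969, -284.8426208496094), (51.45578384399414, 133.54833984375), 0.24240128695964813) [ 0.4595 -0.3515  0.0564] [ 0.5113 -0.2181  0.0791]
[ 0.4715 -0.2655  0.255 ]
203  -2  -5   0  -1  -3  -6   3  -2   0   2  -4  -4   4  -2  -2   6  -3   7   6   3  -2  -2   0   5  -1   1   0   4   2   1   1   1  -2  10  -6   0   0   1   0   0   0
204   0  -7   1   0   3   0   3  -2   0  -4  -3  -3  -2   4   4   2   0  -1  -1   1   3  -2   0  -3   3  -7  -3   2   1   0   0   0   0   0  -2  -1   2   1   2   6   3
205  -2   1   1  -7   1  -1   0   0   3   0   1   1  -2  -2   0  -3   3  -4   5   0   1   2   0 1516  -2   0   1   0  -5  -4  -2  -2   5  -3   3  -5   3   0   2   0  -2
206  -2  -1   1   3   0   0   0   0   0   0  -1  -1   2   4  -3   1  -2  -2   3   1  -5   0   4  -4   4   0   0  -1  -6  -2   1   0   0   2   3  -5  -2   2   
[... 6029 characters left out ...]
  5   7  -2
221   3   0   6   1   2  -8   0   0  -1   0   2   3   2  -1   0   0   0  -2   0   0   0  -1   9   4   0  -3  -2  -4   4  -4   5  -1  -5  -3   7   2   4  -1   3   0  -1   0  -1
222   0   0   2   0  -1   0   4  -3   5  -1  -3  -4   0  -2  -1   5  -3  -1   6  -5  -2   1   6  -3   0   0  -3  -2  -4   0   1   6  -4   5  -1  -1  -4  -3  -2   1  -2  -6   2
223   0   1  -1  -2  -2  -3   1   0   6  -4  -2  -3   2  -4   0   0   8   5  -5   0   2  -3   0   0   1   0   0  -3   2   0   1   0  -1   0  -3  -5   2  -2  -2   2  -1  -4   4
[ 0.6272 -0.2136  0.2263] [ 0.625  -0.2179  0.2201] [ 0.6301 -0.207   0.2313] 6
[ 0.6376 -0.3014  0.2257] [ 0.6335 -0.31    0.222 ] [ 0.641  -0.2918  0.2294] 11
```

```bash
cat > rack.py <<'E'
from h import *
def line(P,cols,rows,h0,h1):
    Q=P[rows[0]:rows[1],cols[0]:cols[1]].reshape(-1,3); Q=Q[(Q[:,2]>h0)&(Q[:,2]<h1)]
    if len(Q)<3: return None
    A=np.c_[np.ones(len(Q)),Q[:,0]-.48]
    w=np.ones(len(Q))
    for _ in range(10):
        b=np.linalg.lstsq(A*w[:,None],Q[:,1]*w,rcond=None)[0]; r=Q[:,1]-A@b; w=1/np.sqrt(1+(r/.001)**2)
    return len(Q),b[0],np.degrees(np.arctan(-b[1])),np.std(r),Q[:,0].min(),Q[:,0].max(),Q[:,2].mean()
E
python3 - <<'E'
from rack import *
np.set_printoptions(linewidth=250,precision=4,suppress=True)
t=pickle.load(open('top0.pkl','rb'))
P=cloud(t)
print('fix +y inner',line(P,(245,248),(208,223),.012,.05))
print('fix -y inner',line(P,(277,279),(208,222),.015,.06))
print('fix -y top',line(P,(279,280),(208,222),.055,.08))
print('fix +y top',line(P,(245,246),(208,223),.055,.08))
print('loose +y outer',line(P,(285,287),(206,221),.03,.055))
print('loose +y top',line(P,(287,288),(206,220),.055,.08))
print('loose -y inner',line(P,(320,321),(206,221),.03,.061))
print('loose -y top',line(P,(321,322),(206,220),.055,.08))
# x bars: long wires at top
def bar(u0,u1,v0,v1,h0=.055,h1=.08):
    Q=P[v0:v1,u0:u1].reshape(-1,3);Q=Q[(Q[:,2]>h0)&(Q[:,2]<h1)]
    b=np.polyfit(Q[:,1],Q[:,0],1); return len(Q),np.degrees(np.arctan(b[0])),Q[:,0].min(),Q[:,0].max(),Q[:,0].mean(),Q[:,1].mean()
for a in [(250,278,207,209),(252,278,217,218),(246,254,213,214),(269,278,212,213),(246,258,222,223),(274,278,221,222),(288,320,206,207),(288,320,215,216),(301,319,210,211)]: print(a,bar(*a))
E
```

```text
fix +y inner (13, np.float64(-0.056453911631384704), np.float64(-0.6565746813469657), np.float64(0.0016601653919126897), np.float64(0.454496489238061), np.float64(0.5023677709193981), np.float64(0.025564890743119316))
fix -y inner (10, np.float64(-0.1842521432914753), np.float64(-1.359156718837394), np.float64(0.00098239957955922), np.float64(0.45829824538100483), np.float64(0.49576488192529194), np.float64(0.04214796309478698))
fix -y top (14, np.float64(-0.18738543522172676), np.float64(0.23696296822779778), np.float64(0.000106795263317454), np.float64(0.4522025059517149), np.float64(0.5023618223905616), np.float64(0.0682453814340567))
fix +y top (14, np.float64(-0.054687790471443516), np.float64(-0.5025993260179672), np.float64(0.00012106065186748584), np.float64(0.44815020628993013), np.float64(0.4992393648964123), np.float64(0.06770950954684211))
loose +y outer (14, np.float64(-0.21599062025500082), np.float64(0.028834987759283295), np.float64(0.00013841176996743382), np.float64(0.4579292794265484), np.float64(0.5085133818760167), np.float64(0.04476750060459651))
loose +y top (1
[... 1645 characters left out ...]
p.float64(0.45193193337360243), np.float64(0.4523127642630794), np.float64(0.45218442264942094), np.float64(-0.17364183547198225))
(288, 320, 206, 207) (32, np.float64(0.0023212512524361595), np.float64(0.5101233694582821), np.float64(0.5113269118637663), np.float64(0.5107214252887293), np.float64(-0.28332394491566615))
(288, 320, 215, 216) (32, np.float64(0.045672802571181094), np.float64(0.4749498066739068), np.float64(0.476109981655746), np.float64(0.4755088875444129), np.float64(-0.2827061107571835))
(301, 319, 210, 211) (18, np.float64(0.009824465464263259), np.float64(0.4945259958958118), np.float64(0.4954452338422191), np.float64(0.49505534324267686), np.float64(-0.30644594474855763))
```

Call:
send_rows(
  deltas=[
    [[3, 2, 0, 0, 0, 7.5], [6, 4, 0, 0, 0, 15], [9, 6, 0, 0, 0, 22.5], [12, 8, 0, 0, 0, 30], [15, 10.5, 0, 0, 0, 37.5], [18, 12.5, 0, 0, 0, 45], [21, 14.5, 0, 0, 0, 52.5], [24, 16.5, 0, 0, 0, 60], [26.8, 18.7, 0, 0, 0, 67.7], [26.8, 18.7, 0, 0, 0, 67.7], [26.8, 18.7, 0, 0, 0, 67.7]],
  ],
  jaw=1,
  force=25,
)

```text
clock: 2.3
tcp_pos: [0.4864, -0.3445, 0.2312]
orientation: [-0.0, 0.707, 0.707, -0.0]
wrist_force: [-0.4, -0.2, -0.7]
finger_gap: 0.0852
```

```bash
cat > look.py <<'E'
from rack import *
from workcell import *
import sys
np.set_printoptions(linewidth=200,precision=4,suppress=True)
def st():
    s=get_state(); R=Rn.from_quat(np.roll(s['orientation'],-1)).as_matrix()
    print('clk',round(s['clock'],2),'q',s['joint_pos'],'tcp',s['tcp_pos'],'F',s['wrist_force'],'gap',round(s['finger_gap'],4)); print(R)
    return s,R
def snap(tag):
    o={}
    for n in('scene','top'):
        p=read_camera(n); pickle.dump(p,open(f'{n}{tag}.pkl','wb')); o[n]=p
    return o
E
python3 - <<'E'
from look import *
st(); o=snap('1')
crop(o['scene'],200,100,330,290,4,'pics/s1.png')
crop(o['top'],230,120,350,235,6,'pics/t1.png')
E
```

```text
clk 2.3 q [-0.7507  0.3551  0.1049  1.3208 -0.0003  0.8197] tcp [ 0.4864 -0.3445  0.2312] F [-0.4281 -0.1551 -0.6896] gap 0.0852
[[-0.0004  1.     -0.0004]
 [ 1.      0.0004 -0.0001]
 [-0.0001 -0.0004 -1.    ]]
```

View pics/s1.png

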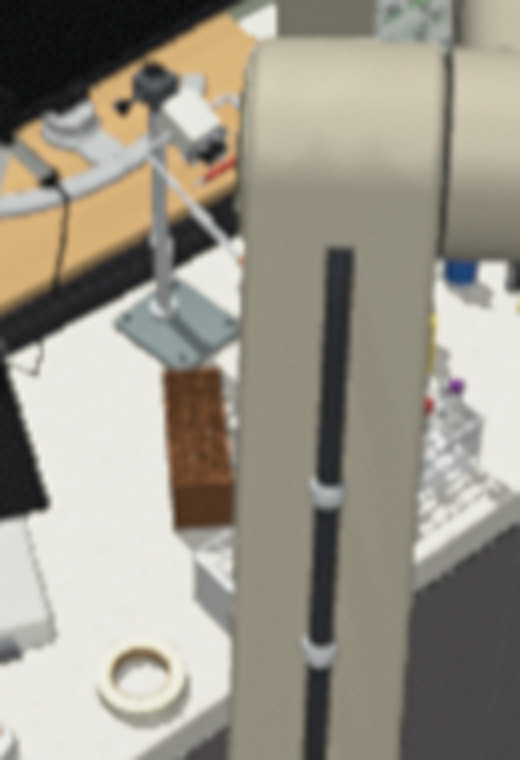

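View pics/t1.png

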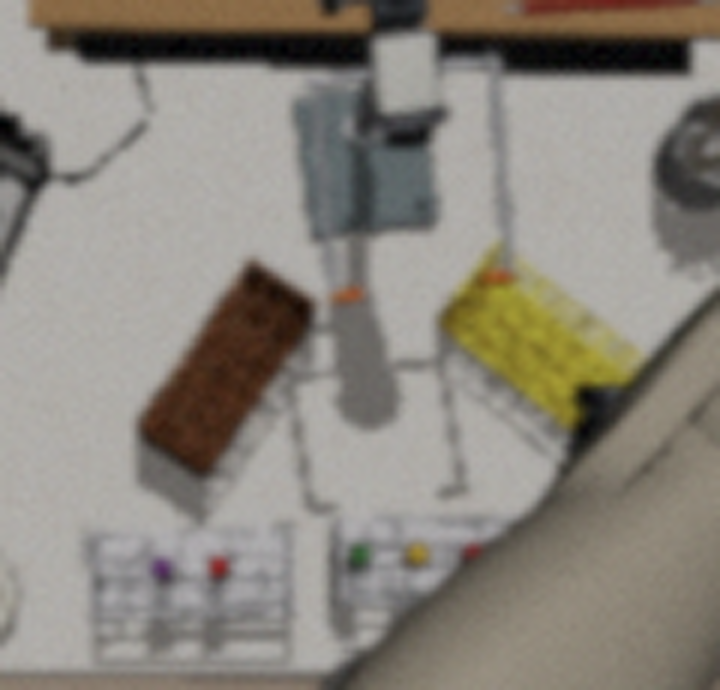

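```bash
python3 - <<'E'
from look import *
t=pickle.load(open('top0.pkl','rb'))
for u,v in [(595,445),(590,480),(440,315),(655,375)]:
    print(onplane(t,230+u/6,120+v/6,.069),onplane(t,230+u/6,120+v/6,0))
P=cloud(t); Q=P[150:204,292:345].reshape(-1,3); Q=Q[(Q[:,2]>.01)&(Q[:,2]<.09)]
d=np.hypot(Q[:,0]-.535,Q[:,1]+.345);i=d.argsort()[:3];print(d[i],Q[i])
E
```

```text
[ 0.5568 -0.3839  0.069 ] [ 0.5658 -0.3959  0.    ]
[ 0.5338 -0.38    0.069 ] [ 0.5418 -0.3919  0.    ]
[ 0.6433 -0.2846  0.069 ] [ 0.6564 -0.2919  0.    ]
[ 0.6029 -0.4241  0.069 ] [ 0.6141 -0.4381  0.    ]
[0.0535 0.0536 0.054 ] [[ 0.5741 -0.3815  0.0348]
 [ 0.5812 -0.3722  0.0687]
 [ 0.5781 -0.3776  0.035 ]]
```

Call:
send_rows(
  deltas=[
    [[0, 0, -4, 0, 0, 0], [0, 0, -8, 0, 0, 0], [0, 0, -12, 0, 0, 0], [0, 0, -15, 0, 0, 0], [0, 0, -17, 0, 0, 0], [0, 0, -18.5, 0, 0, 0], [0, 0, -19.7, 0, 0, 0], [0, 0, -19.7, 0, 0, 0]],
  ],
)

```text
clock: 3.2
tcp_pos: [0.4842, -0.3451, 0.0327]
orientation: [-0.002, 0.708, 0.706, -0.0]
wrist_force: [0.8, -0.1, -0.4]
finger_gap: 0.0852
```

Call:
send_rows(
  deltas=[
    [[0, 0, 0, 0, 0, 0], [0, 0, 0, 0, 0, 0], [0, 0, 0, 0, 0, 0], [0, 0, 0, 0, 0, 0], [0, 0, 0, 0, 0, 0], [0, 0, 0, 0, 0, 0]],
  ],
  jaw=-0.1,
  force=25,
)

```text
clock: 3.8
tcp_pos: [0.4865, -0.346, 0.0357]
orientation: [0.001, 0.707, 0.707, -0.0]
wrist_force: [-1.6, -0.9, 6.4]
finger_gap: 0.0555
```

```bash
cat > rp.py <<'E'
from look import *
import sys
def rep(tag):
    st(); o=snap(tag)
    crop(o['scene'],200,100,330,290,4,f'pics/s{tag}.png')
    crop(o['top'],230,120,350,235,6,f'pics/t{tag}.png')
    return o
if __name__=='__main__': rep(sys.argv[1])
E
python3 rp.py 2
```

```text
clk 3.8 q [-0.7523  0.4787 -0.2091  0.8805 -0.0007  0.819 ] tcp [ 0.4865 -0.346   0.0357] F [-1.594  -0.8513  6.4166] gap 0.0555
[[ 0.0005  1.      0.0013]
 [ 1.     -0.0005 -0.0022]
 [-0.0022  0.0013 -1.    ]]
```

View pics/s2.png

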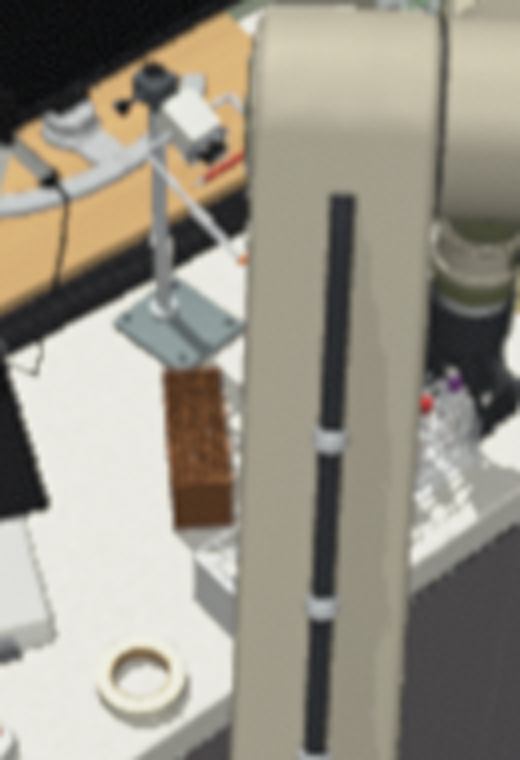

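View pics/t2.png

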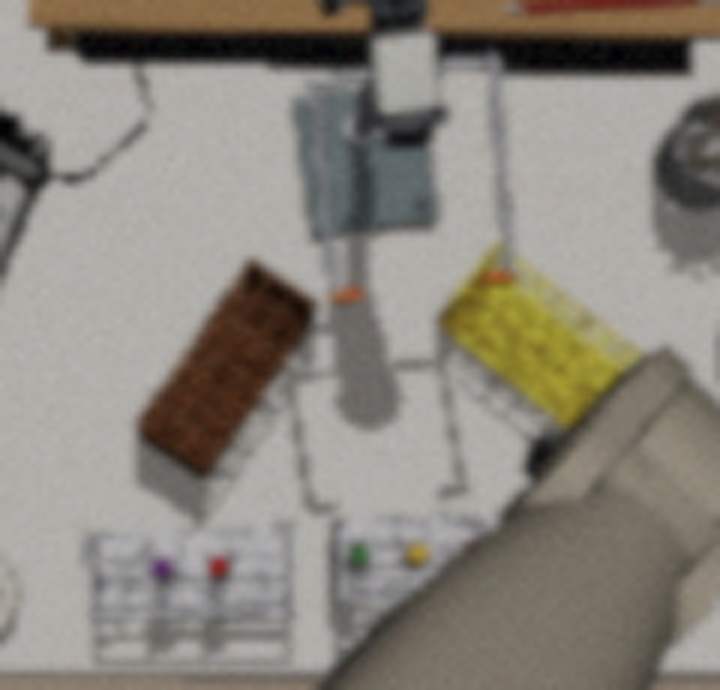

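```bash
python3 - <<'E'
from look import *
for tag in '0','2':
  s=pickle.load(open(f'scene{tag}.pkl','rb'))
  P=cloud(s)
  m=(P[...,0]>.43)&(P[...,0]<.53)&(abs(P[...,1]+.054)<.008)&(P[...,2]>.006)&(P[...,2]<.064)
  Q=P[m]; print(len(Q),Q.min(0),Q.max(0))
  # plane y = a+b x + c z (robust)
  A=np.c_[np.ones(len(Q)),Q[:,0]-.477,Q[:,2]-.035]; w=np.ones(len(Q))
  for _ in range(15):
    b=np.linalg.lstsq(A*w[:,None],Q[:,1]*w,rcond=None)[0]; r=Q[:,1]-A@b; w=1/np.sqrt(1+(r/.0015)**2)
  print(b,np.degrees(b[1:]),np.std(r),np.median(abs(r)))
  m=(P[...,0]>.43)&(P[...,0]<.53)&(P[...,1]>-.2)&(P[...,1]<-.04)&(P[...,2]>.062)&(P[...,2]<.074)
  Q=P[m];v,u=np.nonzero(m);print(len(Q),cv2.minAreaRect((Q[:,:2]*1000).astype(np.float32)))
E
```

```text
123 [ 0.4309 -0.0609  0.0065] [ 0.5098 -0.0482  0.0637]
[-0.0516  0.0335 -0.0139] [ 1.9177 -0.7979] 0.00206852663316261 0.0010745739128560847
168 ((472.888916015625, -117.79239654541016), (56.2960319519043, 137.14077758789062), 1.4520870447158813)
106 [ 0.4419 -0.0578  0.0067] [ 0.5062 -0.0471  0.064 ]
[-0.0515  0.0117 -0.0092] [ 0.6683 -0.5289] 0.0015307690386404799 0.0009526629816514615
43 ((483.5278015136719, -61.97136688232422), (36.724605560302734, 71.55315399169922), 46.919342041015625)
```

Call:
send_rows(
  deltas=[
    [[-0.1, 0.3, 0, 0, 0, 0.2], [-0.2, 0.6, 0, 0, 0, 0.4], [-0.3, 0.9, 0, 0, 0, 0.6], [-0.4, 1.2, 0, 0, 0, 0.8], [-0.5, 1.5, 0, 0, 0, 1.0], [-0.5, 1.8, 0, 0, 0, 1.2], [-0.5, 2.0, 0, 0, 0, 1.2], [-0.5, 2.2, 0, 0, 0, 1.2], [-0.5, 2.2, 0, 0, 0, 1.2]],
  ],
)

```text
clock: 4.8
tcp_pos: [0.4821, -0.3243, 0.0357]
orientation: [0.002, 0.7, 0.714, -0.0]
wrist_force: [0.1, -3.7, 7.2]
finger_gap: 0.0553
```

```bash
python3 rp.py 3
```

```text
clk 4.8 q [-0.7299  0.4513 -0.2548  0.8608 -0.0008  0.8203] tcp [ 0.4821 -0.3243  0.0357] F [ 0.0696 -3.6517  7.1637] gap 0.0553
[[-0.0206  0.9998  0.0024]
 [ 0.9998  0.0206 -0.0032]
 [-0.0033  0.0024 -1.    ]]
```

View pics/t3.png

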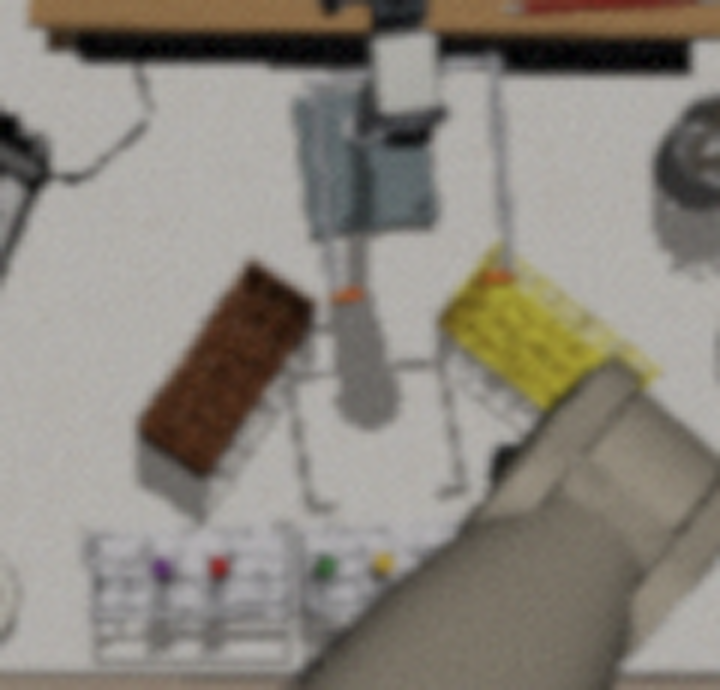

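Call:
send_rows(
  deltas=[
    [[0, 0.1, 0, 0, 0, 0], [0, 0.2, 0, 0, 0, 0], [0, 0.3, 0, 0, 0, 0], [0, 0.3, 0, 0, 0, 0]],
  ],
)

```text
clock: 5.3
tcp_pos: [0.4821, -0.3216, 0.0357]
orientation: [0.002, 0.7, 0.714, -0.0]
wrist_force: [0.4, -3.1, 6.3]
finger_gap: 0.0553
```

Call:
send_rows(
  deltas=[
    [[0, 0.1, 0, 0, 0, 0], [0, 0.2, 0, 0, 0, 0], [0, 0.2, 0, 0, 0, 0]],
  ],
)

```text
clock: 5.6
tcp_pos: [0.4821, -0.3196, 0.0357]
orientation: [0.002, 0.7, 0.714, -0.0]
wrist_force: [0.7, -4.2, 6.7]
finger_gap: 0.0555
```

Call:
send_rows(
  deltas=[
    [[0, 0.1, 0, 0, 0, 0], [0, 0.2, 0, 0, 0, 0], [0, 0.2, 0, 0, 0, 0]],
  ],
)

```text
clock: 5.9
tcp_pos: [0.4821, -0.3187, 0.0357]
orientation: [0.003, 0.7, 0.714, -0.001]
wrist_force: [-0.0, -7.1, 3.9]
finger_gap: 0.0554
```

```bash
python3 rp.py 4; python3 - <<'E'
from look import *
t=pickle.load(open('top4.pkl','rb'));P=cloud(t);H=(P[...,2]*1000).astype(int)
for v in range(204,224): print(v,' '.join('%3d'%x for x in H[v,268:300]))
E
```

```text
clk 5.9 q [-0.7216  0.4453 -0.2647  0.8554 -0.0027  0.8292] tcp [ 0.4821 -0.3187  0.0357] F [-0.0469 -7.0817  3.9077] gap 0.0554
[[-0.02    0.9998  0.0022]
 [ 0.9998  0.02   -0.0056]
 [-0.0057  0.0021 -1.    ]]
204   3   0  -2  -2  -5   0   0  -5   0   1  -2   0  -2   1   0  -4   2  -2   3   0  -1  -4   0   0  -1   4   7   2   6  -4   2   0
205   5   1   3   1  -1   3  -2   1   0   1   2  -2   0   2  -1   0   0   4  -3   0   1   2  -3   0   1   0  -7   1  -1   2   0   1
206   3   1   2  -1   3   8   3   0   2   4  -1   0   1  -2   2 -11   2   1   0   2  -3  -3   0   3   2   0   1  -3   1  -1   0  -1
207  -3  -1  -2   4   0   0   0   3  -5   0   6   1  -4  -9  -1  -1  -2   8   0   5   0  -2  -2  -1 1516  68  68  63  68  58  72  67
208  67  65  69  64  71  64  68  65  58  66  68  66  68  69  61  68  61   1  29  41  27  34  34  34  34  33  60  31  34  40  31  67
209   7   7   2   5   6  69   1   2   6   3  62  63  64   7   2   3   1  64   8   1  10  37   3   4   6   4  68   6   6   7  42  73
210   3   6   9   4   4  66  12   4   4   4  65  66  66   8   5   9   6  69   5   4   3  33  11 
[... 1054 characters left out ...]
68   7   2 567 572 578 583 581 584 582
219   3  62  10   2   3   1   2   5   3   3  36  70  67  11  10   0  12  67   4   6   5   4  74   6 569 576 579 581 584 584 585 587
220   2  69   4  10   3   7  -1   3   3   4  24  64  70   8   3   4   8  39   5   6   8   8  72 575 582 581 588 585 589 586 591 588
221   1  35   1   5   4   5  63  65  60  58  61  60  66 1516  68  67  70  62  61  65  67  69 576 583 585 588 585 588 591 595 593 592
222  35  34  37  33  35  36  33  28  37  25  16   0  50  30  33  38  33  -1   5   4   5 579 584 587 590 589 589 596 595 595 595 594
223   0   8   4  -4  -3  11  -2   0  -1  -5   1   3   2   3 1516  -2  -1  -1  -3   2 582 588 591 592 593 594 598 597 602 598 595 596
```

Call:
send_rows(
  deltas=[
    [[0, 0.1, 0, 0, 0, 0], [0, 0.2, 0, 0, 0, 0], [0, 0.3, 0, 0, 0, 0], [0, 0.4, 0, 0, 0, 0], [0, 0.4, 0, 0, 0, 0], [0, 0.4, 0, 0, 0, 0]],
  ],
)

```text
clock: 6.6
tcp_pos: [0.4817, -0.3186, 0.0359]
orientation: [0.005, 0.701, 0.713, -0.004]
wrist_force: [-3.1, -18.8, 0.6]
finger_gap: 0.0554
```

```bash
python3 rp.py 5; python3 - <<'E'
from look import *
t=pickle.load(open('top5.pkl','rb'));P=cloud(t);H=(P[...,2]*1000).astype(int)
for v in range(204,224): print(v,' '.join('%3d'%x for x in H[v,268:300]))
E
```

```text
clk 6.6 q [-0.7189  0.4423 -0.2691  0.8504 -0.0084  0.8344] tcp [ 0.4817 -0.3186  0.0359] F [ -3.1142 -18.8132   0.6212] gap 0.0554
[[-0.0174  0.9998  0.0013]
 [ 0.9998  0.0174 -0.0122]
 [-0.0122  0.001  -0.9999]]
204   0  -1   0  -2  -3   0   0  -3  -4  -3   4   0  -2  -1   0  -1   2  -1  -4   3   3  -2  -3   0   0   1  -4  -2   2   0  -2  -2
205   4   2   0  -4   1   0   0   4  -2   1  -2  -2  -1   0   3  -1   2   2   1   6   4   0   0   2   0  -3   1   3   0   0  -2   0
206   1   0  -2   2  -6   3   3   2   4  -4   1   1   0  -2  -1  -2   0   0   2  -1  -2  -4  -5  -4   3   2  -2  -1  -2   0  -2   0
207   0   4   0   4  -3  -1   0   1  -2   0   6   0  -1  -6   2   1   2  -6  -1  -4   5   2  -9   0  -4  62  68  66  65  67  64  62
208  65  68  60  66  69  65  64  71  63  63  67  72  69  67  63  60  66  -1   1  30  37  32  31  28  28  33  69  31  38  31  32  68
209   4   9  12   1   5  71   7  11   2  10  65  61  69   7   5  10  10  74   3   6   4  38   5  -1   0   8  74   4   8   8  35  69
210   5   5   6  11   1  61   2   7   5   5  60  68  67   0   5   7   7  66   7   6   0  34   
[... 1053 characters left out ...]
  63   7 563 573 576 580 579 582 579 581
219   7  62   0   0   1   1   7   1   6   2  29  71  65   4   3   5   2  61   1   5   0   7  67 564 576 580 582 582 587 585 589 588
220   3  70   5  10  -5   5   3   2   4   3  30  70  69   3   3   4   3  63   2   2   2   9 568 578 583 584 585 585 588 586 588 591
221   7  33   4   4  -2   3  64  67  63  59  65  66  71   6  65  63  65  61  62  66  69 574 581 584 588 587 590 590 589 591 591 592
222  35  35  35  32  31  34  31  33  30  34  19   6  49  35  37  34  34   4   1  11 575 581 586 587 592 593 593 592 596 596 596 593
223   0   1  -2  -5   4  -4   4   4   0   2   0  -2   2   1   2  -3   0   4   0 575 583 588 590 594 594 596 597 595 596 596 597 598
```

Call:
send_rows(
  deltas=[
    [[0, -0.15, 0, 0, 0, 0], [0, -0.3, 0, 0, 0, 0], [0, -0.35, 0, 0, 0, 0], [0, -0.35, 0, 0, 0, 0]],
  ],
)

```text
clock: 7.1
tcp_pos: [0.4818, -0.3187, 0.0357]
orientation: [0.003, 0.7, 0.714, -0.001]
wrist_force: [-0.9, -8.5, 3.9]
finger_gap: 0.0557
```

Call:
send_rows(
  deltas=[
    [[0, 0, 0, 0, 0, 0], [0, 0, 0, 0, 0, 0], [0, 0, 0, 0, 0, 0], [0, 0, 0, 0, 0, 0]],
  ],
  jaw=1,
)

```text
clock: 7.5
tcp_pos: [0.4807, -0.3148, 0.0338]
orientation: [-0.001, 0.7, 0.715, 0.0]
wrist_force: [-0.3, -0.2, -0.2]
finger_gap: 0.0852
```

Call:
send_rows(
  deltas=[
    [[0, 0, 3, 0, 0, 0], [0, 0, 7, 0, 0, 0], [0, 0, 11, 0, 0, 0], [0, 0, 15, 0, 0, 0], [0, 0, 18, 0, 0, 0], [-3, -4, 20, 0, 0, 0], [-6, -8, 20, 0, 0, 0], [-10, -11, 20, 0, 0, 0], [-14, -14, 20, 0, 0, 0], [-17, -18, 20, 0, 0, 0], [-17, -18, 20, 0, 0, 0]],
  ],
)

```text
clock: 8.6
tcp_pos: [0.3073, -0.4994, 0.2337]
orientation: [0.0, 0.702, 0.712, -0.001]
wrist_force: [0.2, 0.5, 0.3]
finger_gap: 0.0857
```

```bash
python3 rp.py 6; python3 - <<'E'
from look import *
t=pickle.load(open('top6.pkl','rb'));P=cloud(t);H=(P[...,2]*1000).astype(int)
for v in range(204,224): print(v,' '.join('%3d'%x for x in H[v,274:316]))
hsv=cv2.cvtColor(t['img'],cv2.COLOR_RGB2HSV)
u0,u1,v0,v1=244,322,205,222
sat=hsv[v0:v1,u0:u1,1]
m=(sat>90).astype(np.uint8)
n,l,s,c=cv2.connectedComponentsWithStats(m)
for i in range(1,n):
    w=sat*(l==i); vv,uu=np.mgrid[v0:v1,u0:u1]
    u=(w*uu).sum()/w.sum();v=(w*vv).sum()/w.sum()
    print(s[i,4],u,v,hsv[int(round(v)),int(round(u))],onplane(t,u,v,.098))
Q=P[200:226,240:320].reshape(-1,3);Q=Q[(Q[:,2]>.055)&(Q[:,2]<.08)]
print(cv2.minAreaRect((Q[:,:2]*1000).astype(np.float32)))
E
```

```text
clk 8.6 q [-1.1554  0.3345  0.0819  1.3174 -0.0012  0.4011] tcp [ 0.3073 -0.4994  0.2337] F [0.2338 0.4955 0.2882] gap 0.0857
[[-0.0143  0.9999 -0.0008]
 [ 0.9999  0.0143 -0.0011]
 [-0.0011 -0.0008 -1.    ]]
204  -1  -1  -5   0  -1  -3   0   0   0   0   2  -4   1   2   2   2   6   0   3  -4  -3   2   0  -4  -3  -4   2   4  -4  -3   1  -6  -2  -3   0   1  -3  -1  -1   0  -1  -7
205   0  -5   5   2   1   3  -2  -1  -2  -2   3   1  -3   0   4   1   2  -4   0  -3   6  -1   0  -4   1  -2   4  -1  -2   5   1  -2   1  -4   0   0  -1   0   5   1   4  -4
206   0   4   6   6   0   6 1516   0  -3  -2  -5   1   3   0  -4  -1   2   5   0   0  -3   1   0   2   0   0   2  -2   3   6  -4  -2   0   1   0  -2   1   4   1   0   1  -2
207  -5  -2  -2   2  -3   1   0   3   4  -3   0  -3   0   2   3   4   0   0  -1  67  67  69  66  69  71  63  61  62  67  60  75  66  63  60  62  64  57  -3  33  70  -3  -5
208  63  71  61  63 1516  69  68  62  62  68  65   3   0  33  39  34  31  35  36  37  65  39  35  34  32  72  35  35  33  30   1   3   3  37  68   4   2   0  41  65   0  -1
209   8   4   1   2  68  70  6
[... 2401 characters left out ...]
  1   1  -3  -1   4   3   0  -1   5  -3   0  -1  -1   0   6   3   0  -3  -2  -2   2   0   5  -3  -3  -2   2   0   0  -6  -1   1   4  -9   3  -3   3  -2
7 301.65130260521045 213.0370741482966 [  0 168 138] [ 0.4806 -0.2725  0.098 ]
4 311.4451612903226 212.5010752688172 [144 129  89] [ 0.4827 -0.3098  0.098 ]
4 256.50782997762866 214.4765100671141 [143 115 106] [ 0.4753 -0.1004  0.098 ]
8 266.0854368932039 214.1368932038835 [  0 180 133] [ 0.4765 -0.137   0.098 ]
1 282.0 214.0 [ 59 106  96] [ 0.477  -0.1977  0.098 ]
8 291.9119496855346 213.8176100628931 [ 24 157 145] [ 0.4777 -0.2354  0.098 ]
((477.9341125488281, -189.3704071044922), (55.30292892456055, 270.48077392578125), 1.2117480039596558)
```

View pics/t6.png

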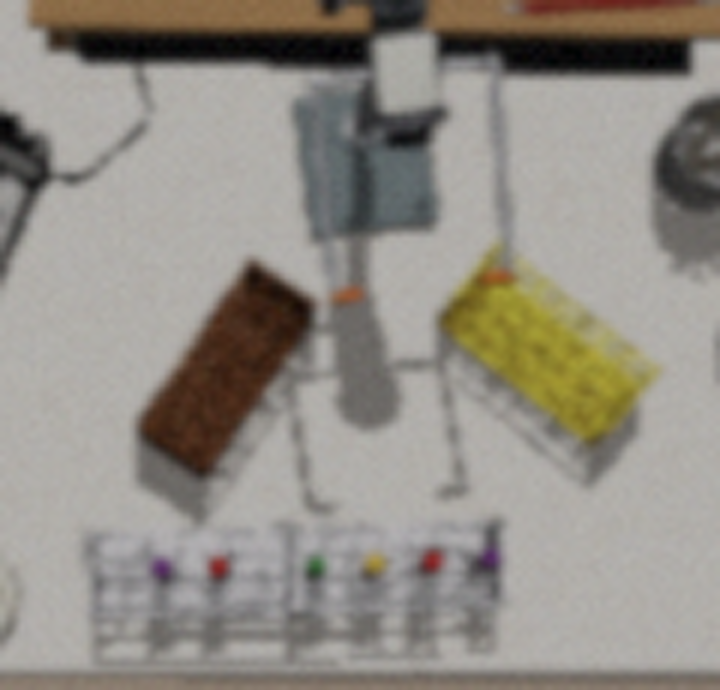

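View pics/s6.png

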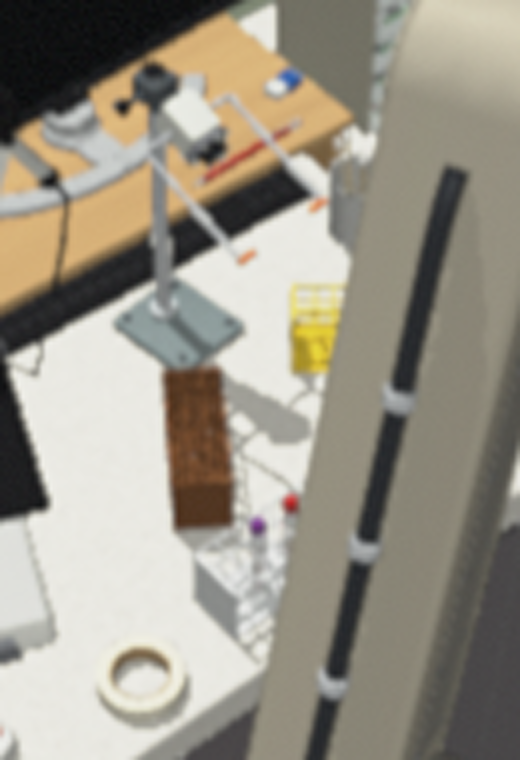

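```bash
python3 - <<'E'
from look import *
t=pickle.load(open('top6.pkl','rb'));P=cloud(t)
print('fix -y inner',line(P,(277,279),(208,222),.015,.06))
print('loose -y inner',line(P,(310,314),(207,222),.012,.061))
# wire-visibility fit: each long wire of each rack: centre x at mid y for yaw; score by visible top pts
Q=P[204:224,243:316].reshape(-1,3)
top=Q[(Q[:,2]>.058)&(Q[:,2]<.078)]
low=Q[(Q[:,2]<.055)]
def fit(y0,y1,xc):
    a=top[(top[:,1]>y0)&(top[:,1]<y1)]; b=low[(low[:,1]>y0)&(low[:,1]<y1)]
    best=[]
    yc=(y0+y1)/2
    for yaw in np.arange(-1,4.01,.1):
        m=np.tan(np.radians(yaw))
        pa=a[:,0]+m*(a[:,1]-yc); pb=b[:,0]+m*(b[:,1]-yc)
        for w in (.0015,.002,.0025,.003,.0035,.004):
          for x0 in np.arange(xc-.006,xc+.006,.0005):
            s=0
            for k in (-1.5,-.5,.5,1.5):
                pass
            # wires evenly spaced d
            for d in (.0172,.0176,.018):
                g=(pa-x0)/d-.5; ia=abs(g-np.round(g))*d<w/2; g=(pb-x0)/d-.5; ib=abs(g-np.round(g))*d<w/2
                best.append((ia.sum()-1.5*ib.sum(),yaw,w,x0,d))
    best.sort(reverse=True); B=np.array(best[:40]); return best[0],B[:,1].mean(),B[:,1].std(),B[:,3].mean()
print(fit(-.183,-.058,.4765)); print(fit(-.318,-.192,.4795))
E
```

```text
fix -y inner (9, np.float64(-0.18421633796562142), np.float64(-1.451654322959163), np.float64(0.0010907632643348435), np.float64(0.4582305113012542), np.float64(0.4920546752757979), np.float64(0.04136864271406108))
loose -y inner (16, np.float64(-0.3207553363213735), np.float64(-2.573470305583078), np.float64(0.004266900963924737), np.float64(0.4542264612687804), np.float64(0.5098812493197181), np.float64(0.03611999492746018))
((np.float64(16.5), np.float64(0.19999999999999973), 0.0025, np.float64(0.479), 0.018), np.float64(0.04249999999999976), np.float64(0.26822332113371494), np.float64(0.47909999999999997))
((np.float64(10.5), np.float64(-0.6000000000000001), 0.002, np.float64(0.4835), 0.018), np.float64(-0.29750000000000015), np.float64(0.40772999644372493), np.float64(0.4833))
```

```bash
python3 - <<'E'
from look import *
t=pickle.load(open('top6.pkl','rb'));P=cloud(t)
def ransac(Q,tol=.0008):
    best=None
    for i in range(len(Q)):
        for j in range(i):
            if abs(Q[i,0]-Q[j,0])<.015: continue
            m=(Q[i,1]-Q[j,1])/(Q[i,0]-Q[j,0]); r=Q[:,1]-Q[i,1]-m*(Q[:,0]-Q[i,0]); k=abs(r)<tol
            if best is None or k.sum()>best.sum(): best=k
    b=np.polyfit(Q[best][:,0]-.478,Q[best][:,1],1); return len(Q),best.sum(),np.degrees(np.arctan(b[0])),b[1]
def pts(P,c,r,h0,h1):
    Q=P[r[0]:r[1],c[0]:c[1]].reshape(-1,3); return Q[(Q[:,2]>h0)&(Q[:,2]<h1)]
t0=pickle.load(open('top0.pkl','rb'));P0=cloud(t0)
A=lambda P:pts(P,(245,248),(208,223),.01,.055)
print('fix +y in',ransac(np.r_[A(P0),A(P)]))
A=lambda P:pts(P,(277,279),(208,223),.01,.058)
print('fix -y in',ransac(np.r_[A(P0),A(P)]))
print('loose -y in',ransac(pts(P,(311,315),(206,223),.01,.058)))
# long bars via 1-row steps : collect top points in rows of loose/fixed excluding cross wires: need >=3 consecutive columns
H=P[...,2]
def bars(c0,c1):
    out=[]
    for v in range(206,223):
        m=(H[v,c0:c1]>.055)&(H[v,c0:c1]<.079)
        i=0
        while i<len(m):
            if m[i]:
                j=i
                while j<len(m) and m[j]: j+=1
                if j-i>=4: out.append((v,c0+i,c0+j-1,P[v,c0+i,:2].round(4),P[v,c0+j-1,:2].round(4)))
                i=j
            else:i+=1
    return out
for b in bars(246,278): print('F',b)
for b in bars(281,313): print('L',b)
E
```

```text
fix +y in (29, np.int64(23), np.float64(0.7499924477181271), np.float64(-0.056396562376538846))
fix -y in (22, np.int64(18), np.float64(1.3259549298201552), np.float64(-0.184327194914832))
loose -y in (14, np.int64(11), np.float64(2.9335122463943106), np.float64(-0.3206257753003638))
F (208, 250, 277, array([ 0.503 , -0.0742]), array([ 0.5032, -0.1799]))
F (212, 269, 277, array([ 0.4879, -0.1486]), array([ 0.4873, -0.1797]))
F (213, 246, 254, array([ 0.4833, -0.0587]), array([ 0.4834, -0.0899]))
F (217, 252, 266, array([ 0.4676, -0.0822]), array([ 0.4678, -0.1367]))
F (217, 268, 277, array([ 0.4678, -0.1445]), array([ 0.4679, -0.1797]))
F (221, 274, 277, array([ 0.4523, -0.1678]), array([ 0.4521, -0.1794]))
F (222, 246, 257, array([ 0.4483, -0.0587]), array([ 0.4485, -0.1015]))
L (207, 293, 310, array([ 0.5067, -0.2422]), array([ 0.5076, -0.3096]))
L (208, 281, 284, array([ 0.5033, -0.1956]), array([ 0.503 , -0.2072]))
L (211, 306, 310, array([ 0.491 , -0.2926]), array([ 0.4913, -0.3085]))
L (212, 281, 291, array([ 0.4874, -0.1954]), array([ 0.4873, -0.2343]))
L (216, 296, 312, array([ 0.4716, -0.2535]), array([ 0.4719, -0.3161]))
L (217, 281, 286, array([ 0.4682, -0.1954]), array([ 0.4682, -0.215 ]))
L (220, 309, 312, array([ 0.4564, -0.3044]), array([ 0.456 , -0.3152]))
L (221, 283, 299, array([ 0.452 , -0.2026]), array([ 0.4527, -0.2657]))
```

Call:
send_rows(
  deltas=[
    [[4, 3.5, 0, 0, 0, 0.4], [8, 7, 0, 0, 0, 0.4], [12, 10.5, 0, 0, 0, 0.4], [15.5, 13.5, -2, 0, 0, 0.4], [17.4, 14.9, -5, 0, 0, 0.4], [17.4, 14.9, -9, 0, 0, 0.4], [17.4, 14.9, -13, 0, 0, 0.4], [17.4, 14.9, -16, 0, 0, 0.4], [17.4, 14.9, -18, 0, 0, 0.4], [17.4, 14.9, -19.3, 0, 0, 0.4], [17.4, 14.9, -19.9, 0, 0, 0.4], [17.4, 14.9, -19.9, 0, 0, 0.4]],
  ],
  jaw=-0.4,
)

```text
clock: 9.9
tcp_pos: [0.4852, -0.3458, 0.0351]
orientation: [-0.0, 0.697, 0.717, 0.0]
wrist_force: [0.3, -0.5, 0.1]
finger_gap: 0.0258
```

Call:
send_rows(
  deltas=[
    [[0, 0.2, 0, 0, 0, 0], [0, 0.4, 0, 0, 0, 0], [0, 0.6, 0, 0, 0, 0], [0, 0.8, 0, 0, 0, 0], [0, 0.9, 0, 0, 0, 0], [0, 1.0, 0, 0, 0, 0], [0, 1.0, 0, 0, 0, 0]],
  ],
)

```text
clock: 10.6
tcp_pos: [0.4849, -0.3365, 0.0353]
orientation: [-0.0, 0.697, 0.717, 0.0]
wrist_force: [-0.1, -0.7, 0.2]
finger_gap: 0.0253
```

Call:
send_rows(
  deltas=[
    [[-0.3, 0, 0, 0, 0, -0.4], [-0.3, 0, 0, 0, 0, -0.4], [-0.3, 0.1, 0, 0, 0, -0.4], [-0.3, 0.2, 0, 0, 0, -0.4], [-0.3, 0.2, 0, 0, 0, -0.4]],
  ],
)

```text
clock: 11.1
tcp_pos: [0.4819, -0.3348, 0.0354]
orientation: [0.0, 0.7, 0.714, -0.0]
wrist_force: [-0.1, -1.4, 0.2]
finger_gap: 0.0258
```

Call:
send_rows(
  deltas=[
    [[0, 0.1, 0, 0, 0, 0.1], [0, 0.2, 0, 0, 0, 0.1], [0, 0.3, 0, 0, 0, 0.1], [0, 0.3, 0, 0, 0, 0.1]],
  ],
)

```text
clock: 11.5
tcp_pos: [0.482, -0.3347, 0.0359]
orientation: [0.002, 0.7, 0.715, -0.002]
wrist_force: [-2.8, -9.3, -1.6]
finger_gap: 0.0255
```

```bash
python3 -c "
from look import *
s,R=st(); print(np.degrees(np.arctan2(R[1,1],R[0,1])))"
```

```text
clk 11.5 q [-0.7414  0.461  -0.2383  0.8677 -0.0044  0.8083] tcp [ 0.482  -0.3347  0.0359] F [-2.8387 -9.3494 -1.6031] gap 0.0255
[[-0.021   0.9998 -0.0001]
 [ 0.9998  0.021  -0.0058]
 [-0.0058 -0.0002 -1.    ]]
1.2059170309374594
```

Call:
send_rows(
  deltas=[
    [[0, 0.1, 0, 0, 0, 0], [0, 0.2, 0, 0, 0, 0], [0, 0.3, 0, 0, 0, 0], [0, 0.4, 0, 0, 0, 0], [0, 0.5, 0, 0, 0, 0], [0, 0.5, 0, 0, 0, 0]],
  ],
)

```text
clock: 12.1
tcp_pos: [0.4824, -0.3348, 0.0371]
orientation: [0.005, 0.7, 0.714, -0.005]
wrist_force: [-5.0, -21.4, -2.1]
finger_gap: 0.0255
```

```bash
python3 -c "
from rp import *
rep('7')
s,R=st(); print(np.degrees(np.arctan2(R[1,1],R[0,1])),s['ft_torque'])
t=pickle.load(open('top7.pkl','rb'));P=cloud(t);H=(P[...,2]*1000).astype(int)
for v in range(206,224): print(v,' '.join('%3d'%x for x in H[v,268:300]))
"
```

```text
clk 12.1 q [-0.7378  0.456  -0.243   0.8612 -0.0109  0.8142] tcp [ 0.4824 -0.3348  0.0371] F [ -5.0117 -21.3761  -2.0829] gap 0.0255
[[-0.0187  0.9998  0.0004]
 [ 0.9997  0.0187 -0.0151]
 [-0.0152  0.0002 -0.9999]]
clk 12.2 q [-0.7379  0.4561 -0.2429  0.8614 -0.0108  0.8142] tcp [ 0.4824 -0.3349  0.0371] F [ -5.3188 -21.9207  -2.8433] gap 0.0252
[[-0.0187  0.9998  0.0005]
 [ 0.9997  0.0187 -0.015 ]
 [-0.015   0.0002 -0.9999]]
1.0711907417991997 [-4.0649  1.0747  0.3714]
206  -1  -1   0   0   1   0  -1  -3  -1  -2   1  -4   4   3   3  -4  -2   2  -4  -1   0   4   0  -3   0  -2  10  -5   0  -4  -6   6
207  -3   0  -2   3  -1  -2  -2  -1   2   0  -1  -5  -4   0   2  -2   0   5   5   0  -5  -1   1   0  68  68  70  68  66  65  64  63
208  61  67  66  72  63  73  63  61  67  64  70  67   3  70  66  66  58   0  32  36  34  38 1516  33  37  35  71  39  30  32  34  38
209   1   7   4   1   9  68   6   2   7  11  59  67  69   2   7   6   5   4   8   5   3  37   6   8   4   5  63   6   2   4  35  72
210   9   5   4   3   0  74   9   5   5   7  56  69  73   5   4   4   1  67  -1   8   5  44   3 
[... 1053 characters left out ...]
 75   6  10   8  35   0   9 570 576 578
219   5  71   5   3  -1   2   8   5   2   8  37  70  64   8   5   3   2  70  14   8  11   3  67   7   4   9  38   1 574 577 581 583
220   1  66   2   5   6   6   2  12   9   8  27  64  64   6   1   6   7  68   7   9   5   6  71   8  -1   9  34 576 582 586 587 588
221   8  37   2   7   5   3  60  63  62  73  66  64  66   3  60  63  58  70  65  68  70  70  72  58  63  64 579 585 585 592 588 592
222  39  37  36  36  40  31  34  32  32  30  22   1  44  37  31  34   7   3   9   1  15   6   4  11   8 582 586 588 591 592 593 599
223   3   5  -3  -1   0  -6  -4   5   0   0   0  -1  -3  -2   2   2  -2  -1   1  -1  -2   1 593 1516 583 586 594 595 594 598 597 597
```

Call:
send_rows(
  deltas=[
    [[0, -0.3, 0, 0, 0, 0], [0, -0.6, 0, 0, 0, 0], [0, -1.2, 0, 0, 0, 0], [0, -2.5, 0, 0, 0, 0], [0, -2.5, 3, 0, 0, 0], [0, -2.5, 7, 0, 0, 0], [0, -2.5, 11, 0, 0, 0], [0, -2.5, 15, 0, 0, 0], [-2, -5, 18, 0, 0, 0], [-6, -7, 20, 0, 0, 0], [-10, -9, 20, 0, 0, 0], [-14, -11, 20, 0, 0, 0]],
  ],
)

```text
clock: 13.4
tcp_pos: [0.3411, -0.4379, 0.2365]
orientation: [0.001, 0.699, 0.715, -0.0]
wrist_force: [0.4, -0.5, -1.5]
finger_gap: 0.0257
```

Call:
send_rows(
  deltas=[
    [[-4, -2, 0, 0, 0, 0], [-9, -4, 0, 0, 0, 0], [-14, -6, 0, 0, 0, 0], [-19, -7, 0, 0, 0, 0], [-24, -8, 0, 0, 0, 0], [-29, -9, 0, 0, 0, 0], [-34, -9, 0, 0, 0, 0], [-39, -9, 0, 0, 0, 0], [-43, -9, 0, 0, 0, 0], [-43, -9, 0, 0, 0, 0]],
  ],
  jaw=1,
)

```text
clock: 14.4
tcp_pos: [-0.0939, -0.527, 0.2351]
orientation: [-0.0, 0.702, 0.712, -0.001]
wrist_force: [0.0, 1.0, -0.1]
finger_gap: 0.0851
```

```bash
python3 rp.py 8; python3 -c "
from look import *
s=pickle.load(open('scene8.pkl','rb')); crop(s,240,150,370,280,5,'pics/s8b.png')"
```

```text
clk 14.4 q [-1.8964  0.2343 -0.0506  1.2851 -0.0012 -0.3405] tcp [-0.0939 -0.527   0.2351] F [ 0.0107  0.9845 -0.1376] gap 0.0851
[[-0.0149  0.9999 -0.0014]
 [ 0.9999  0.0149 -0.0003]
 [-0.0003 -0.0014 -1.    ]]
```

View pics/s8b.png

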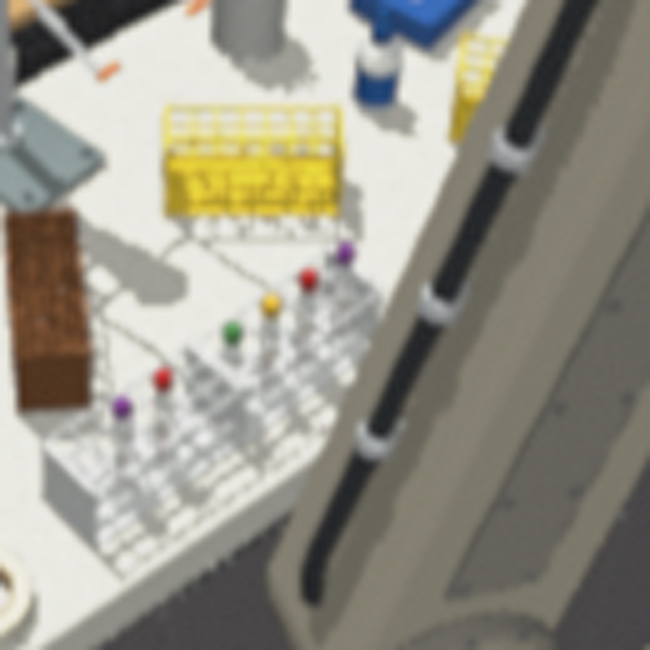

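View pics/t8.png

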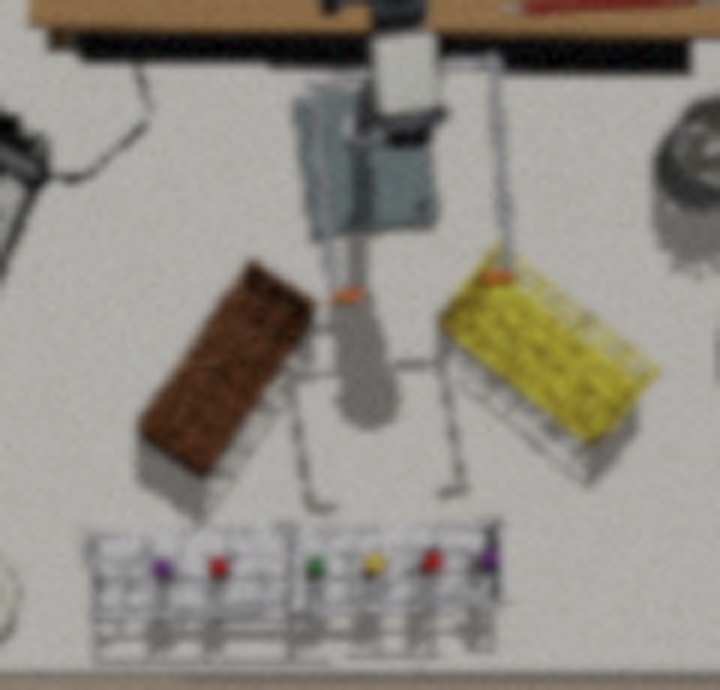

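```bash
cat > fit.py <<'E'
from look import *
# Joint fit of wire model from top z-map: each rack pose (x0,y0,yaw); bars at local x = o_k, half width h. Use columns away from cross wires.
from scipy.optimize import differential_evolution
def data(P,c0,c1,v0=205,v1=224):
    H=P[v0:v1,c0:c1,2]; top=(H>.056)&(H<.079)
    frac=top.sum(0)   # cross-wire columns have many
    cols=[i for i in range(c1-c0) if frac[i]<=5]
    pts=P[v0:v1,c0:c1][:,cols]; h=H[:,cols]
    ok=(h<.079)
    # project ray to z=.068 plane
    return pts,h,ok
def rayplane(p,c0,c1,v0=205,v1=224,z=.068):
    v,u=np.mgrid[v0:v1,c0:c1]; return onplane(p,u,v,z)
def prep(p,c0,c1):
    P=cloud(p); v0,v1=205,224
    H=P[v0:v1,c0:c1,2]; X=rayplane(p,c0,c1)
    top=(H>.056)&(H<.079); cols=top.sum(0)<=5
    m=(H<.079)&cols[None,:]
    return X[m][:,:2],top[m]
E
cat > fit2.py <<'E'
from fit import *
import sys
tag=sys.argv[1]; lc=eval(sys.argv[2])
p=pickle.load(open(f'top{tag}.pkl','rb'))
XF,TF=prep(p,247,277); XL,TL=prep(p,*lc)
print(TF.sum(),len(TF),TL.sum(),len(TL))
def cost1(X,T,x0,m,d,w,yc):
    xl=(X[:,0]-x0+m*(X[:,1]-yc))
    g=xl/d+1.5; k=np.clip(np.round(g),0,3); dist=abs(g-k)*d
    pr=1/(1+np.exp((dist-w/2)/.00012)); pr=np.clip(pr,.03,.97)
    return -(T*np.log(pr)+(~T)*np.log(1-pr)).sum()
ycF=XF[:,1].mean(); ycL=XL[:,1].mean()
f=lambda q:cost1(XF,TF,q[0],q[1],q[4],q[5],ycF)+cost1(XL,TL,q[2],q[3],q[4],q[5],ycL)
for seed in range(3):
    r=differential_evolution(f,[(.468,.488),(-.02,.06),(.468,.492),(-.02,.06),(.0165,.019),(.0015,.004)],seed=seed,popsize=25,maxiter=600,tol=1e-8)
    q=r.x; print(round(r.fun,1),'F x',q[0].round(4),'yaw',np.degrees(q[1]).round(2),'| L x',q[2].round(4),'yaw',np.degrees(q[3]).round(2),'d',q[4].round(5),'w',q[5].round(4),ycF.round(4),ycL.round(4), 'lateral mismatch', (q[2]-(q[0]-q[1]*(ycL-ycF))).round(4))
E
echo img0; python3 fit2.py 0 '(289,319)'; echo 6; python3 fit2.py 6 '(282,311)'; echo 8; python3 fit2.py 8 '(282,311)'
```

```text
img0
79 471 84 475
126.8 F x 0.4763 yaw 1.36 | L x 0.4847 yaw 0.25 d 0.01769 w 0.0026 -0.1203 -0.2832 lateral mismatch 0.0046
126.8 F x 0.4763 yaw 1.36 | L x 0.4847 yaw 0.25 d 0.01769 w 0.0026 -0.1203 -0.2832 lateral mismatch 0.0046
126.8 F x 0.4763 yaw 1.36 | L x 0.4847 yaw 0.25 d 0.01769 w 0.0026 -0.1203 -0.2832 lateral mismatch 0.0046
6
77 471 64 386
98.4 F x 0.4763 yaw 1.35 | L x 0.4792 yaw 2.24 d 0.01764 w 0.0026 -0.1204 -0.251 lateral mismatch -0.0001
98.4 F x 0.4763 yaw 1.35 | L x 0.4792 yaw 2.24 d 0.01764 w 0.0026 -0.1204 -0.251 lateral mismatch -0.0001
98.4 F x 0.4763 yaw 1.35 | L x 0.4792 yaw 2.24 d 0.01764 w 0.0026 -0.1204 -0.251 lateral mismatch -0.0001
8
78 472 71 406
99.7 F x 0.4763 yaw 1.35 | L x 0.4793 yaw 2.18 d 0.01763 w 0.0026 -0.1204 -0.2534 lateral mismatch -0.0001
99.7 F x 0.4763 yaw 1.35 | L x 0.4793 yaw 2.18 d 0.01763 w 0.0026 -0.1204 -0.2534 lateral mismatch -0.0001
99.7 F x 0.4763 yaw 1.35 | L x 0.4793 yaw 2.18 d 0.01763 w 0.0026 -0.1204 -0.2534 lateral mismatch -0.0001
```

```bash
cat > fit3.py <<'E'
from fit import *
from scipy.optimize import differential_evolution
def cost1(X,T,x0,m,d,w,yc):
    xl=(X[:,0]-x0+m*(X[:,1]-yc))
    g=xl/d+1.5; k=np.clip(np.round(g),0,3); dist=abs(g-k)*d
    pr=1/(1+np.exp((dist-w/2)/.00012)); pr=np.clip(pr,.03,.97)
    return -(T*np.log(pr)+(~T)*np.log(1-pr)).sum()
def fitL(p,c0,c1):
    P=cloud(p); v0,v1=205,224
    H=P[v0:v1,c0:c1,2]; X=rayplane(p,c0,c1)
    top=(H>.056)&(H<.079); arm=(H>.12)
    cols=top.sum(0)<=5
    m=(H<.079)&cols[None,:]
    X,T=X[m][:,:2],top[m]
    r=differential_evolution(lambda q:cost1(X,T,q[0],q[1],.01764,.0026,-.25),[(.468,.492),(-.03,.07)],seed=0,popsize=40,maxiter=400)
    # profile
    best=r.fun; ys=[]
    for m_ in np.arange(-.02,.06,.001):
        c=min(cost1(X,T,x,m_,.01764,.0026,-.25) for x in np.arange(.468,.492,.0003))
        if c<best+3: ys.append(np.degrees(m_))
    return 'x@-.25 %.4f yaw %.2f [%.2f %.2f] n%d'%(r.x[0],np.degrees(r.x[1]),min(ys),max(ys),T.sum())
if __name__=='__main__':
    for tag,c in [('0',(289,319)),('2',(289,319)),('3',(283,312)),('4',(282,311)),('5',(282,311)),('6',(282,311)),('7',(282,311)),('8',(282,311))]:
        print(tag,fitL(pickle.load(open(f'top{tag}.pkl','rb')),*c))
E
python3 fit3.py
```

```text
0 x@-.25 0.4846 yaw 0.23 [0.23 0.40] n84
2 x@-.25 0.4847 yaw 0.92 [0.63 1.38] n37
3 x@-.25 0.4792 yaw 2.50 [2.18 2.69] n47
4 x@-.25 0.4794 yaw 2.41 [2.12 2.64] n34
5 x@-.25 0.4793 yaw 2.31 [1.89 2.69] n41
6 x@-.25 0.4792 yaw 2.24 [2.12 2.35] n64
7 x@-.25 0.4795 yaw 2.39 [2.18 2.58] n50
8 x@-.25 0.4792 yaw 2.19 [2.12 2.29] n71
```

Call:
send_rows(
  deltas=[
    [[5, 0, 0, 0, 0, -0.55], [10, 0, 0, 0, 0, -0.55], [15, 1, 0, 0, 0, -0.55], [20, 2, 0, 0, 0, -0.55], [25, 3, 0, 0, 0, -0.55], [30, 4.5, 0, 0, 0, -0.55], [35, 6, 0, 0, 0, -0.55], [39, 8, 0, 0, 0, -0.55], [43, 11, 0, 0, 0, -0.55], [47, 14, 0, 0, 0, -0.55], [51, 17, 0, 0, 0, -0.55], [54, 19, 0, 0, 0, -0.55]],
  ],
)

```text
clock: 15.7
tcp_pos: [0.455, -0.3326, 0.2356]
orientation: [-0.0, 0.701, 0.713, 0.0]
wrist_force: [-0.8, -1.1, -0.2]
finger_gap: 0.0855
```

Call:
send_rows(
  deltas=[
    [[3.6, 1.8, 0, 0, 0, 0], [3.6, 1.8, -4, 0, 0, 0], [3.6, 1.8, -8, 0, 0, 0], [3.6, 1.8, -10, 0, 0, 0], [3.6, 1.8, -10, 0, 0, 0]],
  ],
)

```text
clock: 16.2
tcp_pos: [0.487, -0.3149, 0.1318]
orientation: [-0.004, 0.701, 0.713, 0.0]
wrist_force: [-0.5, 0.3, 0.2]
finger_gap: 0.0853
```

```bash
python3 -c "
from look import *
s,R=st(); print(np.degrees(np.arctan2(R[1,1],R[0,1])))"
```

```text
clk 16.2 q [-0.7126  0.375  -0.1138  1.0893  0.0005  0.8422] tcp [ 0.487  -0.3149  0.1318] F [-0.4702  0.2654  0.1741] gap 0.0853
[[-0.016   0.9999 -0.0052]
 [ 0.9999  0.016   0.0052]
 [ 0.0052 -0.0051 -1.    ]]
0.9163302485135888
```

Call:
send_rows(
  deltas=[
    [[-0.5, -0.4, -2, 0, 0, -0.6], [-0.5, -0.4, -4, 0, 0, -0.6], [-0.5, -0.4, -6, 0, 0, -0.6], [-0.5, -0.4, -8, 0, 0, -0.6], [-0.5, -0.4, -9.3, 0, 0, -0.6], [-0.5, -0.4, -9.8, 0, 0, -0.6], [-0.5, -0.4, -9.8, 0, 0, -0.6], [-0.5, -0.4, -9.8, 0, 0, -0.6]],
  ],
)

```text
clock: 17.0
tcp_pos: [0.4837, -0.323, 0.0384]
orientation: [0.001, 0.706, 0.708, 0.0]
wrist_force: [-0.3, -0.4, -0.0]
finger_gap: 0.0854
```

```bash
python3 -c "
from look import *
s,R=st(); print(np.degrees(np.arctan2(R[1,1],R[0,1])))"
```

```text
clk 17.0 q [-0.7268  0.451  -0.2474  0.8707  0.0001  0.8415] tcp [ 0.4837 -0.323   0.0384] F [-0.2826 -0.4007 -0.0139] gap 0.0854
[[-0.0025  1.      0.0013]
 [ 1.      0.0025 -0.001 ]
 [-0.001   0.0013 -1.    ]]
0.14515906050068508
```

Call:
send_rows(
  deltas=[
    [[-0.2, 0.2, -0.3, 0, 0, 0.15], [-0.2, 0.2, -0.3, 0, 0, 0.15], [-0.2, 0.2, -0.3, 0, 0, 0.15]],
  ],
)

```text
clock: 17.3
tcp_pos: [0.481, -0.3207, 0.0347]
orientation: [0.0, 0.705, 0.709, 0.0]
wrist_force: [-0.1, 0.2, -0.2]
finger_gap: 0.0854
```

Call:
send_rows(
  deltas=[
    [[0, 0, 0, 0, 0, 0], [0, 0, 0, 0, 0, 0], [0, 0, 0, 0, 0, 0], [0, 0, 0, 0, 0, 0], [0, 0, 0, 0, 0, 0], [0, 0, 0, 0, 0, 0]],
  ],
  jaw=-0.1,
  force=30,
)

```text
clock: 17.9
tcp_pos: [0.4811, -0.3208, 0.0347]
orientation: [0.0, 0.705, 0.709, -0.0]
wrist_force: [-1.6, -0.0, 4.2]
finger_gap: 0.055
```

```bash
python3 -c "
from fit3 import *
s,R=st(); print(np.degrees(np.arctan2(R[1,1],R[0,1])))
snap('9'); print(fitL(pickle.load(open('top9.pkl','rb')),282,311))"
```

```text
clk 17.9 q [-0.7269  0.4501 -0.2597  0.8604 -0.0001  0.8391] tcp [ 0.4811 -0.3208  0.0347] F [-1.5685 -0.0464  4.1588] gap 0.055
[[-0.0048  1.      0.0004]
 [ 1.      0.0048 -0.0005]
 [-0.0005  0.0004 -1.    ]]
0.27697570229890256
x@-.25 0.4790 yaw 1.89 [1.55 2.23] n43
```

Call:
send_rows(
  deltas=[
    [[0, -0.1, 0, 0, 0, 0], [0, -0.1, 0, 0, 0, -0.3], [0, -0.1, 0, 0, 0, -0.6], [0, -0.1, 0, 0, 0, -0.6], [0, -0.1, 0, 0, 0, -0.6]],
  ],
)

```text
clock: 18.5
tcp_pos: [0.4811, -0.321, 0.0347]
orientation: [-0.0, 0.709, 0.705, 0.0]
wrist_force: [-1.3, 2.6, 6.4]
finger_gap: 0.0553
```

```bash
python3 -c "
from fit3 import *
s,R=st(); print(np.degrees(np.arctan2(R[1,1],R[0,1])))
snap('10'); print(fitL(pickle.load(open('top10.pkl','rb')),282,311))"
```

```text
clk 18.5 q [-0.7277  0.4508 -0.2585  0.8617  0.001   0.8483] tcp [ 0.4811 -0.321   0.0347] F [-1.3196  2.6472  6.3528] gap 0.0553
[[ 0.0052  1.      0.0005]
 [ 1.     -0.0052  0.0009]
 [ 0.0009  0.0005 -1.    ]]
-0.30055541696898275
x@-.25 0.4798 yaw 1.57 [1.09 2.06] n41
```

Call:
send_rows(
  deltas=[
    [[0, 0.1, 0, 0, 0, 0], [0, 0.2, 0, 0, 0, 0], [0, 0.3, 0, 0, 0, 0], [0, 0.4, 0, 0, 0, 0], [0, 0.5, 0, 0, 0, 0], [0, 0.5, 0, 0, 0, 0], [0, 0.5, 0, 0, 0, 0]],
  ],
)

```text
clock: 19.3
tcp_pos: [0.4815, -0.3204, 0.0347]
orientation: [0.003, 0.71, 0.705, -0.002]
wrist_force: [-1.0, -11.0, -0.1]
finger_gap: 0.0553
```

```bash
python3 -c "
from fit3 import *
s,R=st(); print(np.degrees(np.arctan2(R[1,1],R[0,1])),s['ft_torque'])
snap('11'); print(fitL(pickle.load(open('top11.pkl','rb')),282,311))"
```

```text
clk 19.3 q [-0.7235  0.4474 -0.264   0.8545 -0.0044  0.8541] tcp [ 0.4815 -0.3204  0.0347] F [ -0.9846 -10.9903  -0.117 ] gap 0.0553
[[ 0.0069  1.      0.0008]
 [ 1.     -0.0069 -0.0066]
 [-0.0066  0.0008 -1.    ]]
-0.39309076203631566 [-1.9841  0.3054  0.46  ]
x@-.25 0.4801 yaw 1.41 [1.03 1.72] n43
```

Call:
send_rows(
  deltas=[
    [[0, -0.2, 0, 0, 0, 0], [0, -0.35, 0, 0, 0, 0], [0, -0.35, 0, 0, 0, 0], [0, -0.35, 0, 0, 0, 0]],
  ],
)

```text
clock: 19.8
tcp_pos: [0.4815, -0.3203, 0.0347]
orientation: [0.001, 0.709, 0.705, 0.0]
wrist_force: [-0.1, -0.9, 5.1]
finger_gap: 0.0553
```

Call:
send_rows(
  deltas=[
    [[0, 0, 0, 0, 0, 0], [0, 0, 0, 0, 0, 0], [0, 0, 0, 0, 0, 0]],
  ],
  jaw=1,
)

```text
clock: 20.1
tcp_pos: [0.4806, -0.3194, 0.0337]
orientation: [-0.001, 0.709, 0.705, 0.0]
wrist_force: [-0.1, 0.3, -0.2]
finger_gap: 0.0854
```

Call:
send_rows(
  deltas=[
    [[0, 0, 3, 0, 0, 0], [0, 0, 7, 0, 0, 0], [0, 0, 11, 0, 0, 0], [0, 0, 15, 0, 0, 0], [-3, -4, 18, 0, 0, 0], [-7, -8, 20, 0, 0, 0], [-11, -12, 20, 0, 0, 0], [-15, -16, 20, 0, 0, 0], [-17, -20, 20, 0, 0, 0], [-17, -20, 20, 0, 0, 0]],
  ],
)

```text
clock: 21.1
tcp_pos: [0.3083, -0.5229, 0.2339]
orientation: [0.0, 0.71, 0.704, -0.0]
wrist_force: [0.9, 0.3, 0.8]
finger_gap: 0.0853
```

```bash
python3 -c "
from fit3 import *
s,R=st(); print(np.degrees(np.arctan2(R[1,1],R[0,1])),s['ft_torque'])
snap('12'); p=pickle.load(open('top12.pkl','rb'));print(fitL(p,282,311))
P=cloud(p);H=(P[...,2]*1000).astype(int)
for v in range(206,224): print(v,' '.join('%3d'%x for x in H[v,276:316]))
";python3 fit2.py 12 '(282,311)'
```

```text
clk 21.1 q [-1.1701  0.3758  0.1418  1.3364 -0.0004  0.4098] tcp [ 0.3083 -0.5229  0.2339] F [0.9362 0.3034 0.8008] gap 0.0853
[[ 0.0091  1.     -0.0003]
 [ 1.     -0.0091 -0.0004]
 [-0.0004 -0.0003 -1.    ]]
-0.5210303334927667 [-0.0141 -0.0153 -0.0284]
x@-.25 0.4801 yaw 1.22 [1.15 1.32] n67
206   4   5  -5   1  -2   1   1  -1   2  -1  -5  -3   2  -1   0  -1   0   0   7   0   4   1   0   0   0   0   1   2   1   0  -2  -3  -2  -1  -3  -3  -6  -2   3  -4
207   0   4  -2   1   5   3  61  66  67  65  65  64  68  66  62  66  66  64  60  67  66  65  64  69  65  64  65  68  64  64  66  67  66  65  67  61  35  66   0  -8
208  64  61  66  66  66  31  33  36  36  69  35  31  32  29  34  30  38  37  66  37  34  33  34  69  36   4   0   8   4  10   8  37  64   0   3  11  37  66   2  -3
209   9  -1  67  70  69   5   7   2   1  71   0   6   9  40   4   4   3   4  69   8   4   9  37  71   3   5   9   6   8   0   4  32  72   1   0   7  37  72  67 -11
210   4   4  65  72  63   2  11   7   3  63   1   4   2  32   0   9  -1   7  70   9   7   4  37  72   7   3   5  10   0   4   9  41  65   4   7   4  3
[... 1778 characters left out ...]
  34  36  31  34  29  32  24  34  -2   8
222  28  31  19   8   0   1   5   6   8  11   4   0   2   0   0   3   1  -2   2  -1   0  -9   1   0   5  -3  -3   0   6   0   2  -6  -1  -6  -3  -2   4   0   3  -2
223   2  -3  -5   0  -2  -4  -2   0   3  -1  -3  -5  -6  -2   2   3   0   2  -2   0   0   3   2  -5   0  -1   4   3   8   4   0   0  -7   0  -3   2   1  -2  -2  -1
78 472 67 401
89.3 F x 0.4763 yaw 1.35 | L x 0.4802 yaw 1.23 d 0.01765 w 0.0026 -0.1203 -0.2535 lateral mismatch 0.0008
89.3 F x 0.4763 yaw 1.35 | L x 0.4802 yaw 1.23 d 0.01765 w 0.0026 -0.1203 -0.2535 lateral mismatch 0.0008
89.3 F x 0.4763 yaw 1.35 | L x 0.4802 yaw 1.23 d 0.01765 w 0.0026 -0.1203 -0.2535 lateral mismatch 0.0008
```

```bash
cat > plates.py <<'E'
from look import *
def ransac(Q,tol=.0008):
    best=None
    for i in range(len(Q)):
        for j in range(i):
            if abs(Q[i,0]-Q[j,0])<.015: continue
            m=(Q[i,1]-Q[j,1])/(Q[i,0]-Q[j,0]); r=Q[:,1]-Q[i,1]-m*(Q[:,0]-Q[i,0]); k=abs(r)<tol
            if best is None or k.sum()>best.sum(): best=k
    b=np.polyfit(Q[best][:,0]-.478,Q[best][:,1],1); return len(Q),best.sum(),np.degrees(np.arctan(b[0])),b[1]
def pts(P,c,r,h0,h1):
    Q=P[r[0]:r[1],c[0]:c[1]].reshape(-1,3); return Q[(Q[:,2]>h0)&(Q[:,2]<h1)]
import sys
for tag in sys.argv[1:]:
    P=cloud(pickle.load(open(f'top{tag}.pkl','rb')))
    print(tag,'fix -y in',ransac(pts(P,(277,279),(208,223),.01,.058)),'loose -y in',ransac(pts(P,(311,315),(206,223),.01,.058)))
    # also outer-top edge: columns of loose -y top
E
python3 plates.py 6 8 12
```

```text
6 fix -y in (11, np.int64(9), np.float64(1.3552533122889665), np.float64(-0.18431818103010134)) loose -y in (14, np.int64(11), np.float64(2.9335122463943106), np.float64(-0.3206257753003638))
8 fix -y in (11, np.int64(9), np.float64(1.328583583510737), np.float64(-0.18431743559862668)) loose -y in (15, np.int64(13), np.float64(2.395725811293185), np.float64(-0.3208532520358017))
12 fix -y in (11, np.int64(9), np.float64(1.4576473541954038), np.float64(-0.18427763855707768)) loose -y in (15, np.int64(13), np.float64(1.3261207427809412), np.float64(-0.32042582190334606))
```

```bash
python3 - <<'E'
from look import *
p=pickle.load(open('top12.pkl','rb'));P=cloud(p)
for nm,c0,c1 in [('green',280,287),('yel',290,295),('red',299,305),('pur',309,314)]:
    Q=P[208:220,c0:c1].reshape(-1,3);Q=Q[(Q[:,2]>.088)&(Q[:,2]<.11)];
    # cap seen from tilted: top disc at .098
    a=(Q[:,:2].min(0)+Q[:,:2].max(0))/2
    print(nm,len(Q),Q.mean(0),a)
crop(p,230,190,330,230,8,'pics/t12.png')
s=pickle.load(open('scene12.pkl','rb'));crop(s,240,150,370,280,5,'pics/s12.png')
E
```

```text
green 10 [ 0.4791 -0.2016  0.0962] [ 0.4794 -0.2015]
yel 11 [ 0.4795 -0.238   0.0963] [ 0.4792 -0.2379]
red 10 [ 0.4802 -0.274   0.0959] [ 0.4795 -0.2741]
pur 12 [ 0.4818 -0.3104  0.0968] [ 0.4826 -0.3105]
```

View pics/t12.png

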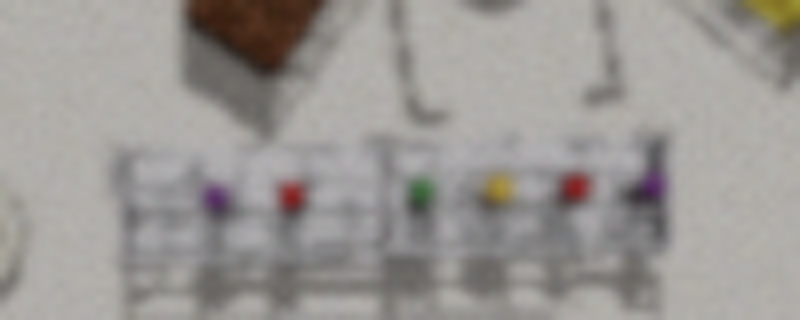

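View pics/s12.png

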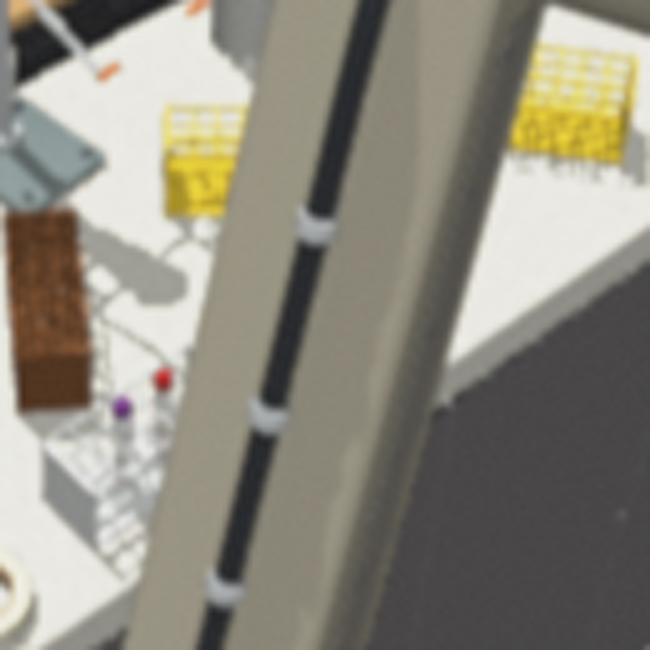

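Call:
send_rows(
  deltas=[
    [[2, 4, 0, 0, 0, 0], [4, 8, 0, 0, 0, 0], [6, 12, 0, 0, 0, 0], [8, 16, 0, 0, 0, 0], [10, 20, 0, 0, 0, 0], [12.5, 24, 0, 0, 0, 0], [15, 28, 0, 0, 0, 0], [17.1, 32.2, -3, 0, 0, 0], [17.1, 32.2, -6, 0, 0, 0], [17.1, 32.2, -7, 0, 0, 0], [17.1, 32.2, -7, 0, 0, 0]],
  ],
)

```text
clock: 22.3
tcp_pos: [0.4806, -0.1966, 0.1627]
orientation: [-0.002, 0.709, 0.706, -0.001]
wrist_force: [0.0, -0.6, 0.9]
finger_gap: 0.0857
```

```bash
python3 -c "
from look import *
s,R=st(); print(np.degrees(np.arctan2(R[1,1],R[0,1])))"
```

```text
clk 22.3 q [-0.543   0.241  -0.2223  1.1118 -0.      1.0322] tcp [ 0.4806 -0.1966  0.1627] F [ 0.0118 -0.57    0.8691] gap 0.0857
[[ 0.0044  1.     -0.0037]
 [ 1.     -0.0044  0.0022]
 [ 0.0022 -0.0037 -1.    ]]
-0.2521488184621859
```

Call:
send_rows(
  deltas=[
    [[-0.1, -0.45, 0, 0, 0, 0], [-0.1, -0.45, -2, 0, 0, 0], [-0.1, -0.45, -4, 0, 0, 0], [-0.1, -0.45, -6, 0, 0, 0], [-0.1, -0.45, -7.5, 0, 0, 0], [-0.1, -0.45, -8.3, 0, 0, 0], [-0.1, -0.45, -8.3, 0, 0, 0], [-0.1, -0.45, -8.3, 0, 0, 0]],
  ],
)

```text
clock: 23.1
tcp_pos: [0.4815, -0.2037, 0.0825]
orientation: [0.001, 0.709, 0.705, 0.0]
wrist_force: [-0.4, -0.2, 0.1]
finger_gap: 0.0855
```

Call:
send_rows(
  deltas=[
    [[-0.2, 0.2, -0.4, 0, 0, 0], [-0.2, 0.2, -0.8, 0, 0, 0], [-0.2, 0.2, -0.8, 0, 0, 0], [-0.2, 0.2, -0.8, 0, 0, 0]],
  ],
)

```text
clock: 23.5
tcp_pos: [0.479, -0.2005, 0.0734]
orientation: [0.0, 0.709, 0.705, 0.0]
wrist_force: [-0.6, -0.1, 0.5]
finger_gap: 0.0854
```

Call:
send_rows(
  deltas=[
    [[0, 0, 0, 0, 0, 0], [0, 0, 0, 0, 0, 0], [0, 0, 0, 0, 0, 0], [0, 0, 0, 0, 0, 0], [0, 0, 0, 0, 0, 0], [0, 0, 0, 0, 0, 0], [0, 0, 0, 0, 0, 0]],
  ],
  jaw=-1,
  force=35,
)

```text
clock: 24.2
tcp_pos: [0.4791, -0.2007, 0.0734]
orientation: [0.0, 0.709, 0.705, 0.0]
wrist_force: [0.3, -0.2, 0.1]
finger_gap: 0.0138
```

```bash
python3 rp.py 13
```

```text
clk 24.2 q [-0.5514  0.3111 -0.3644  0.8949  0.      1.0251] tcp [ 0.4791 -0.2007  0.0734] F [ 0.3215 -0.1726  0.1257] gap 0.0138
[[ 0.0057  1.      0.0003]
 [ 1.     -0.0057 -0.0002]
 [-0.0002  0.0003 -1.    ]]
```

View pics/t13.png

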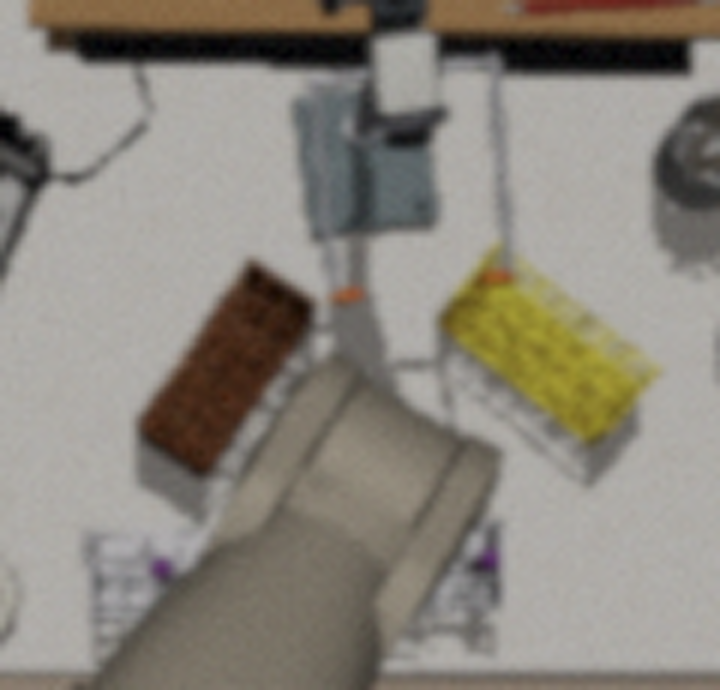

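Call:
send_rows(
  deltas=[
    [[0, 0, 1, 0, 0, 0], [0, 0, 2.5, 0, 0, 0], [0, 0, 4, 0, 0, 0], [0, 0, 5.5, 0, 0, 0], [0, 0, 7, 0, 0, 0], [0, 0, 9, 0, 0, 0], [0, 0, 11.5, 0, 0, 0], [0, 0, 14, 0, 0, 0], [0, 0, 16, 0, 0, 0], [0, 0, 16, 0, 0, 0]],
  ],
)

```text
clock: 25.3
tcp_pos: [0.4804, -0.2015, 0.2369]
orientation: [0.003, 0.709, 0.705, 0.001]
wrist_force: [0.4, -0.2, -0.4]
finger_gap: 0.0136
```

```bash
python3 - <<'E'
from rp import *
o=rep('14')
for n in o:
  p=o[n]
  for k in ['green_tube','green_tube_mid','fixed_rack','loose_rack']:
    for d in find_in(p,k)[:2]: print(n,k,round(d['conf'],2),np.round(d['box'],1))
E
```

```text
clk 25.3 q [-0.5513  0.2015 -0.0879  1.2754  0.0001  1.0251] tcp [ 0.4804 -0.2015  0.2369] F [ 0.3587 -0.2006 -0.3537] gap 0.0136
[[ 0.0056  1.      0.0051]
 [ 1.     -0.0056 -0.0031]
 [-0.0031  0.0052 -1.    ]]
scene green_tube_mid 0.58 [155.4 305.2  18.7  26.9]
scene green_tube_mid 0.52 [311.6 216.4   8.7  23.2]
scene loose_rack 0.87 [246.9 211.2   9.1  38.6]
top fixed_rack 0.47 [254.4 214.6  17.8  19.5]
top loose_rack 0.95 [267.2 182.9  27.7  34. ]
top loose_rack 0.81 [319.9 178.7  36.1  30.3]
```

View pics/s14.png

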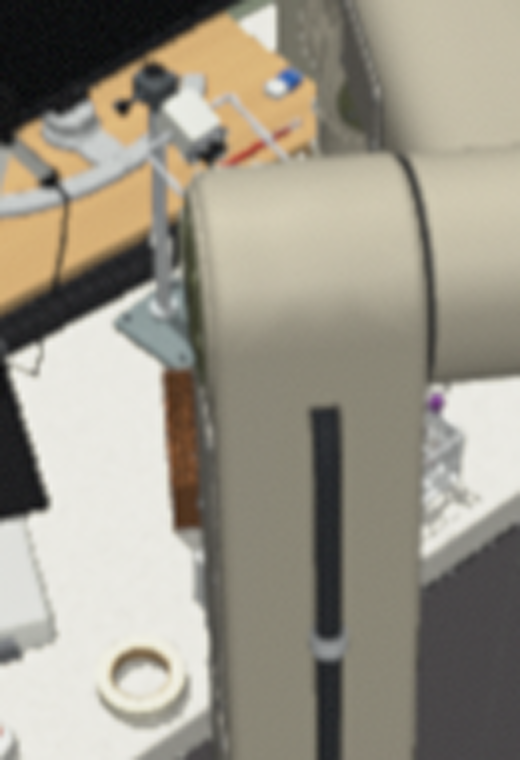

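View pics/t14.png

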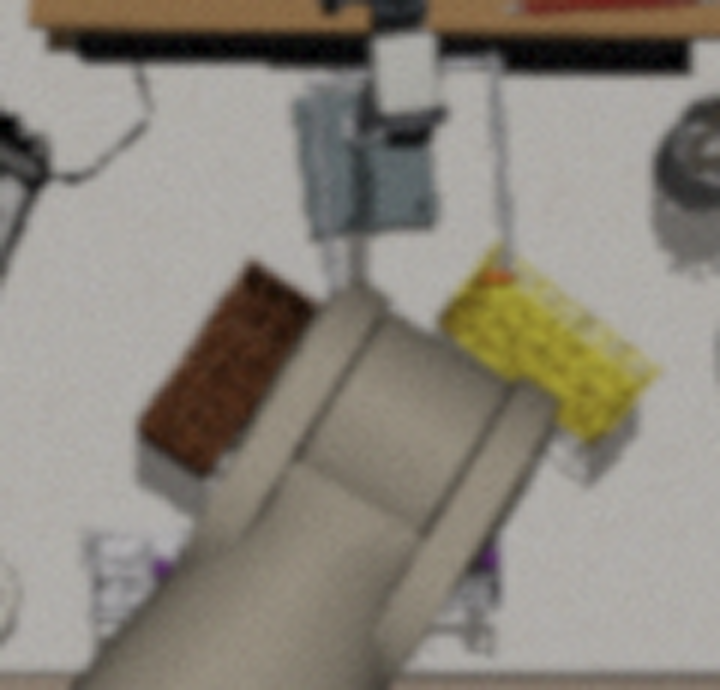

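```bash
cat > focus.py <<'E'
from look import *
def blobs(p,u0,u1,v0,v1,thr=40):
    im=p['img'][v0:v1,u0:u1].astype(float); w=np.clip((im[...,0]-im[...,2])-thr,0,None)*((im[...,0]-im[...,1])>15)
    vv,uu=np.mgrid[v0:v1,u0:u1]; return (w*uu).sum()/w.sum(),(w*vv).sum()/w.sum(),(w>0).sum()
def tri(obs):
    A=[];b=[]
    for p,u,v in obs:
        f=f_(p);d=np.array([(u-p['cx'])/f,(v-p['cy'])/f,1])@p['R'];d/=np.linalg.norm(d);o=-p['t']@p['R']
        M=np.eye(3)-np.outer(d,d);A.append(M);b.append(M@o)
    X=np.linalg.lstsq(np.vstack(A),np.hstack(b),rcond=None)[0]
    return X,[proj(p,X)-[u,v] for p,u,v in obs]
E
python3 - <<'E'
from focus import *
Ls=[];Rs=[]
for tag in ['0','6','8']:
    t=pickle.load(open(f'top{tag}.pkl','rb'));s=pickle.load(open(f'scene{tag}.pkl','rb'))
    tl=blobs(t,280,294,163,175); tr=blobs(t,308,318,161,171) 
    sl=blobs(s,255,268,158,170); sr=blobs(s,273,286,145,156)
    print(tag,tl,tr,sl,sr)
    for nm,a,b in(('L',tl,sl),('R',tr,sr)):
        X,r=tri([(t,a[0],a[1]),(s,b[0],b[1])]); print(nm,X,r)
    for nm,p,c in (('tl',t,tl),('tr',t,tr),('sl',s,sl),('sr',s,sr)):
        u,v=int(round(c[0])),int(round(c[1])); Q=cloud(p)[v-4:v+5,u-5:u+6].reshape(-1,3); C=p['img'][v-4:v+5,u-5:u+6].reshape(-1,3).astype(int)
        m=(C[:,0]-C[:,2]>60)&(Q[:,2]>.2)&(Q[:,2]<.25); print(nm,m.sum(),Q[m].mean(0),Q[m].min(0),Q[m].max(0))
crop(pickle.load(open('top8.pkl','rb')),278,120,322,180,13,'pics/tip_t.png')
crop(pickle.load(open('scene8.pkl','rb')),225,110,295,175,10,'pics/tip_s.png')
E
```

```text
0 (np.float64(287.6824817518248), np.float64(168.66423357664235), np.int64(13)) (np.float64(311.57718631178705), np.float64(166.45627376425855), np.int64(28)) (np.float64(261.25187032418955), np.float64(163.75311720698255), np.int64(11)) (np.float64(278.93456032719837), np.float64(150.71370143149284), np.int64(14))
L [ 0.6279 -0.2139  0.2208] [array([0.1238, 0.1245]), array([-0.18  , -0.0255])]
R [ 0.6337 -0.2978  0.2278] [array([0.2237, 0.2237]), array([-0.317, -0.037])]
tl 6 [ 0.6272 -0.2136  0.2263] [ 0.625  -0.2179  0.2201] [ 0.6301 -0.207   0.2313]
tr 10 [ 0.6372 -0.3006  0.2261] [ 0.6335 -0.3095  0.2224] [ 0.6409 -0.2918  0.2294]
sl 6 [ 0.6223 -0.2112  0.2255] [ 0.6195 -0.2154  0.2233] [ 0.6251 -0.2045  0.2297]
sr 7 [ 0.6344 -0.3003  0.2244] [ 0.6307 -0.3062  0.2204] [ 0.6364 -0.291   0.2283]
6 (np.float64(287.6728624535316), np.float64(168.68029739776952), np.int64(12)) (np.float64(311.25252525252523), np.float64(166.57498057498057), np.int64(28)) (np.float64(261.25188916876573), np.float64(163.74559193954659), np.int64(11)) (np.float64(278.9303278688525), np.float64(150.71311
[... 605 characters left out ...]
76), np.float64(166.4208782104391), np.int64(27)) (np.float64(261.2481203007519), np.float64(163.75689223057645), np.int64(11)) (np.float64(278.9405737704918), np.float64(150.70696721311475), np.int64(14))
L [ 0.6279 -0.2139  0.2208] [array([0.1254, 0.1261]), array([-0.1823, -0.0258])]
R [ 0.6334 -0.297   0.2286] [array([0.3054, 0.306 ]), array([-0.4332, -0.051 ])]
tl 6 [ 0.6272 -0.2136  0.2267] [ 0.6255 -0.2176  0.2252] [ 0.6297 -0.2072  0.2292]
tr 10 [ 0.6372 -0.3006  0.2261] [ 0.6333 -0.3092  0.2213] [ 0.6411 -0.2919  0.2296]
sl 6 [ 0.6244 -0.2128  0.2229] [ 0.6204 -0.2211  0.2202] [ 0.6291 -0.2029  0.2273]
sr 7 [ 0.6347 -0.3006  0.224 ] [ 0.6309 -0.3124  0.2197] [ 0.638  -0.2901  0.2288]
```

View pics/tip_t.png

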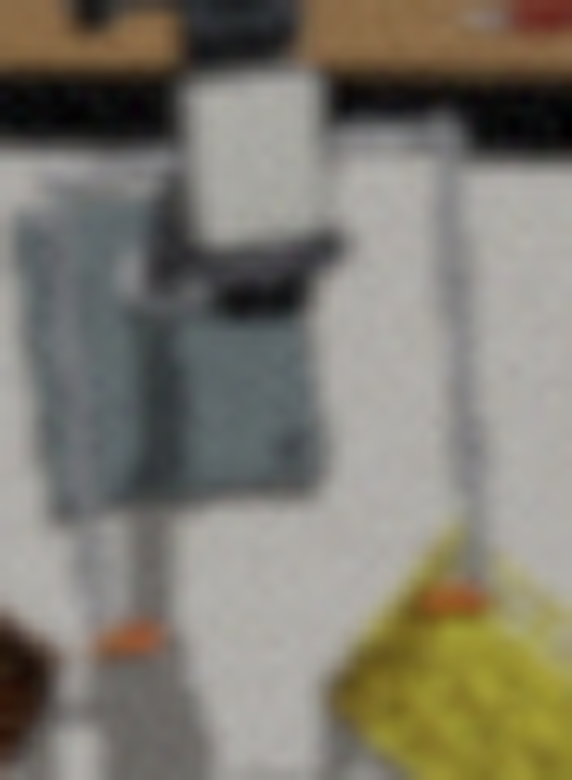

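View pics/tip_s.png

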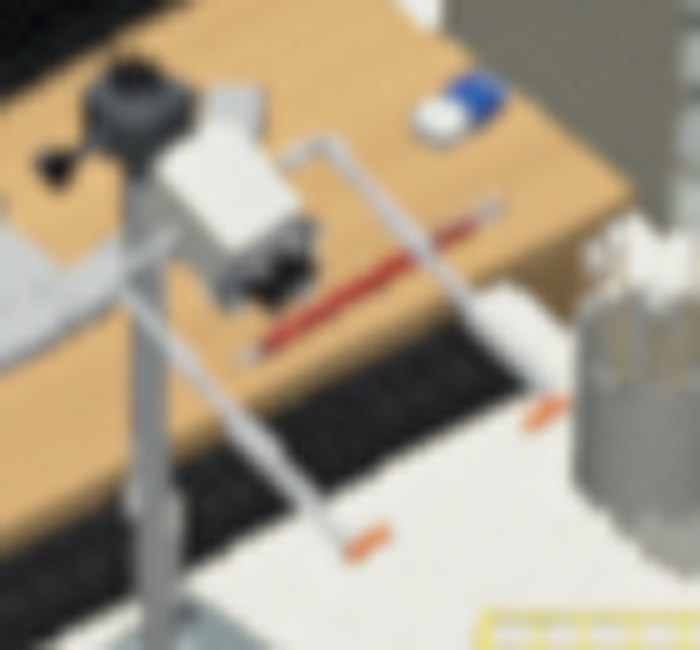

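```bash
python3 - <<'E'
from focus import *
s=pickle.load(open('scene8.pkl','rb'));P=cloud(s)
m=(abs(P[...,0]-.786)<.03)&(abs(P[...,1]+.238)<.03)&(P[...,2]>.06)&(P[...,2]<.2)
Q=P[m];print('col scene',len(Q),np.median(Q,0),Q.min(0),Q.max(0))
t=pickle.load(open('top8.pkl','rb'));P=cloud(t)
m=(abs(P[...,0]-.76)<.12)&(abs(P[...,1]+.24)<.1)&(P[...,2]>.007)&(P[...,2]<.02)
Q=P[m];print('foot',len(Q),cv2.minAreaRect((Q[:,:2]*1000).astype(np.float32)),Q.mean(0))
m=(abs(P[...,0]-.76)<.12)&(abs(P[...,1]+.24)<.1)&(P[...,2]>.29)&(P[...,2]<.33)
Q=P[m];print('coltop',len(Q),np.median(Q,0),Q.min(0),Q.max(0))
H=(P[...,2]*1000).astype(int)
for v in range(118,160,2): print(v,' '.join('%3d'%x for x in H[v,276:316]))
E
```

```text
col scene 105 [ 0.7779 -0.2338  0.1315] [ 0.7713 -0.2446  0.062 ] [ 0.7877 -0.2274  0.198 ]
foot 534 ((746.359619140625, -240.09683227539062), (196.5447540283203, 212.39024353027344), 89.83487701416016) [ 0.7694 -0.2354  0.0122]
coltop 232 [ 0.7714 -0.2381  0.3014] [ 0.7157 -0.2621  0.2903] [ 0.8036 -0.1946  0.3221]
118  75  79  78  81  72  78  79  76 305 305  77  75  74  79  78 283 313 310 315 315 313 321 316 315 311 308  85  78  75  76  75  80  83  74  74  81  75  84  77  80
120  84  82  75  77  75  76  76 292 302 302 301 297 300 300 297 300 308 309 307 311 308 311 312 311 307 307  79  78  83  80  85  76  80  84  71  79  82  84  74  77
122  74  74  81  76  79  74  69  83 301 299 299  72  78  82  77  77 304 313 307 307 305 305 306 307 306 308  81  81  79  74  75  76  79  79  76  71  80  82  78  76
124  71  73  80  77  73  78  77  75  73  77  76  76  78  84  78  76 290 298 293 296 288 288 286 287 282  73  77  70  74  80  76  75  76  76  77  76  74  72  81  79
126  19  20  12  22  17  24  10  19  17  19  22  15  21  16  19  15 282 293 296 300 297 296 304 301 303 299 301  23  15  18  1
[... 1965 characters left out ...]
  0   2   0   4   2   3  -5   2 247 252   3
152  -1   0  -2   3   3  16  11   9 250  13   8  11  15  18   9  14  11  12   9  13   9  12  17   7   6  13  14   5  -4   1   0  -1   0  -2   0   3   0 252 248   3
154   0  -1   0   0  -2   4  10  16 252  18  15  13   7   7  15  12  16   8   7  10  14  14   6   9  15  16  10   2   0   4  -3  10  -4   2  -2   1   0   0 239   8
156   1   4   3   3 1516   0   8  13 249 248  13   8  12  15  17   8   9  14  13  14  13  10  16  12   8   4  11  13   2  -2   1   0   1   1  -2   2   0   4 234   0
158   3   1   4  -3  -6   2  14  13 240 248   5   9  10   7  12  12   8   4   2   5   0   4  -2  -3   4  -2  -3   1   4  -2   0  -3   1  -6   6  -1   3   2 236 235
```

```bash
python3 - <<'E'
from focus import *
res=[]
for n in ['top','scene']:
  L=[];R=[]
  for tag in ['0','6','8']:
    p=pickle.load(open(f'{n}{tag}.pkl','rb'));P=cloud(p)
    m=(P[...,0]>.625)&(P[...,0]<.72)&(P[...,2]>.215)&(P[...,2]<.29)
    Q=P[m]
    L.append(Q[abs(Q[:,1]+.2)<.025]);R.append(Q[abs(Q[:,1]+.305)<.025])
  for nm,Q in(('L',np.vstack(L)),('R',np.vstack(R))):
    # robust line
    Q=Q[Q[:,0]>.640] 
    for _ in range(5):
      c=Q.mean(0);d=np.linalg.svd(Q-c)[2][0];d*=np.sign(d[0]);r=np.linalg.norm(np.cross(Q-c,d),axis=1);Q=Q[r<max(.004,2.5*np.median(r))]
    print(n,nm,len(Q),'c',c,'d',d,'yaw',np.degrees(np.arctan2(d[1],d[0])),'pitch',np.degrees(np.arcsin(d[2])),np.median(r), 'at x=.632:',c+d*(.632-c[0])/d[0])
E
```

```text
top L 118 c [ 0.6819 -0.1988  0.2523] d [0.8942 0.1066 0.4348] yaw 6.795567066197897 pitch 25.77351613411207 0.002408331097051685 at x=.632: [ 0.632  -0.2048  0.228 ]
top R 122 c [ 0.6783 -0.3041  0.2441] d [0.8976 0.101  0.429 ] yaw 6.419192304798046 pitch 25.406332285137594 0.002323107438255088 at x=.632: [ 0.632  -0.3093  0.222 ]
scene L 128 c [ 0.6805 -0.1975  0.2502] d [0.8968 0.1114 0.4282] yaw 7.080983094858511 pitch 25.35186541319711 0.003273610448474122 at x=.632: [ 0.632  -0.2035  0.227 ]
scene R 125 c [ 0.6827 -0.3016  0.2457] d [0.8917 0.1187 0.4369] yaw 7.584447969269107 pitch 25.903466363570736 0.003047398679702964 at x=.632: [ 0.632  -0.3084  0.2209]
```

```bash
cat > tgt.py <<'E'
from look import *
psi=np.radians(6.9);a=np.radians(25)
xc=np.array([np.cos(a)*np.cos(psi),np.cos(a)*np.sin(psi),np.sin(a)]);zc=np.array([-np.sin(a)*np.cos(psi),-np.sin(a)*np.sin(psi),np.cos(a)])
F=np.array([.632,-.257,.2225]); D=.0294
Rt=np.c_[np.cross(xc,-zc),xc,-zc]
T=F+D*zc
if __name__=='__main__':
    s,R=st(); print('target',T,'shift cm',(T-s['tcp_pos'])*100,'rotvec',np.degrees(Rn.from_matrix(Rt@R.T).as_rotvec()))
    print('tube axis err deg',np.degrees(np.arccos(np.clip(-R[:,2]@zc,-1,1))),'mid',s['tcp_pos']+D*R[:,2],'mid err in cam frame mm',1000*np.array([xc,np.cross(zc,xc),zc])@(s['tcp_pos']+D*R[:,2]-F))
E
python3 tgt.py
```

```text
clk 25.8 q [-0.5514  0.205  -0.0939  1.273   0.      1.0251] tcp [ 0.4787 -0.2005  0.2327] F [-0.3953 -1.0068  0.2753] gap 0.0139
[[ 0.0057  1.     -0.0009]
 [ 1.     -0.0057  0.0006]
 [ 0.0006 -0.0009 -1.    ]]
target [ 0.6197 -0.2585  0.2491] shift cm [14.0973 -5.7992  1.6426] rotvec [  1.4056 -25.0292   7.1027]
tube axis err deg 25.04774113172934 mid [ 0.4787 -0.2005  0.2033] mid err in cam frame mm [-139.9145   74.5283   44.0803]
```

Call:
send_rows(
  deltas=[
    [[0.5, -1.0, 0.4, 0.2, -3.1, 0.9], [1.0, -2.0, 0.8, 0.4, -6.2, 1.8], [1.6, -3.0, 1.2, 0.5, -9.3, 2.7], [2.2, -4.0, 1.6, 0.7, -12.5, 3.5], [2.8, -5.0, 1.6, 0.9, -15.6, 4.4], [3.5, -5.8, 1.6, 1.0, -18.8, 5.3], [4.2, -6.5, 1.6, 1.2, -21.9, 6.2], [4.7, -6.8, 1.6, 1.4, -25, 7.1], [4.7, -6.8, 1.6, 1.4, -25, 7.1], [4.7, -6.8, 1.6, 1.4, -25, 7.1]],
  ],
)

```text
clock: 26.8
tcp_pos: [0.5255, -0.2686, 0.2491]
orientation: [0.143, 0.648, 0.73, 0.162]
wrist_force: [-0.9, 0.2, -0.0]
finger_gap: 0.0138
```

```bash
python3 tgt.py; python3 rp.py 15
```

```text
clk 26.8 q [-0.781   0.0814 -0.2824  0.9258  0.3367  0.7187] tcp [ 0.5255 -0.2686  0.2491] F [-0.9473  0.2081 -0.0401] gap 0.0138
[[-0.1189  0.9003  0.4187]
 [ 0.9929  0.1078  0.0502]
 [ 0.      0.4217 -0.9068]]
target [ 0.6197 -0.2585  0.2491] shift cm [9.4212 1.0097 0.0067] rotvec [ 0.0047 -0.0601  0.0717]
tube axis err deg 0.06643578473417854 mid [ 0.5378 -0.2671  0.2224] mid err in cam frame mm [-85.9252   1.2801  39.9788]
clk 26.8 q [-0.781   0.0814 -0.2824  0.9258  0.3367  0.7187] tcp [ 0.5255 -0.2686  0.2491] F [-0.9473  0.2081 -0.0401] gap 0.0138
[[-0.1189  0.9003  0.4187]
 [ 0.9929  0.1078  0.0502]
 [ 0.      0.4217 -0.9068]]
```

View pics/s15.png

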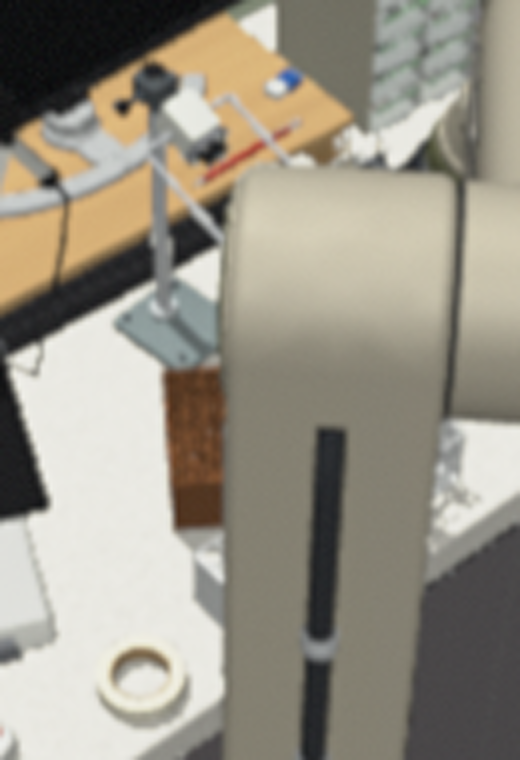

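View pics/t15.png

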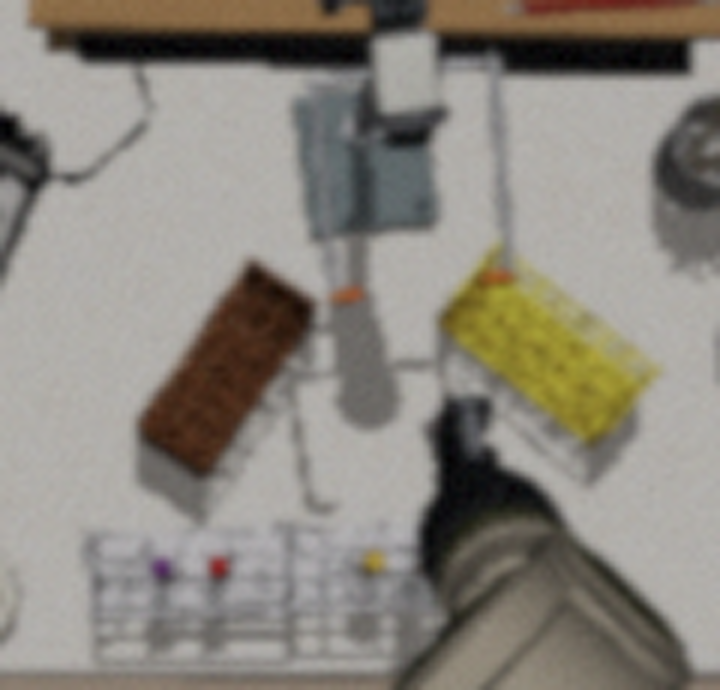

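```bash
python3 - <<'E'
from tgt import *
p=pickle.load(open('top15.pkl','rb'));P=cloud(p);H=(P[...,2]*1000).astype(int)
crop(p,290,175,330,215,16,'pics/z15.png')
s,R=st()
for d in (0,.03,.0684): print(d,proj(p,s['tcp_pos']+d*R[:,2]),s['tcp_pos']+d*R[:,2])
for v in range(182,206): print(v,' '.join('%3d'%x for x in H[v,296:322]))
E
```

```text
clk 26.9 q [-0.7803  0.0815 -0.2816  0.9257  0.337   0.7186] tcp [ 0.526  -0.2685  0.2495] F [ 0.0441 -0.0939  0.5973] gap 0.0137
[[-0.1198  0.8999  0.4193]
 [ 0.9928  0.1088  0.0502]
 [-0.0005  0.4223 -0.9065]]
0 [304.6105 196.2854] [ 0.526  -0.2685  0.2495]
0.03 [303.2918 193.6895] [ 0.5386 -0.267   0.2223]
0.0684 [301.6864 190.5292] [ 0.5547 -0.265   0.1875]
182  -6   4   0   2   1  -3   1   1  -5   0   0   0   3   0   6   5   2   4   7   3  30   9   7  65  74   5
183   1   2  -2   0   0  -1   1  -2   0  -3  -1   0   3   1  -1  -1  -1   0  -2   6   6  31  36  37  68   1
184  -2  -2  -1   2   0   2   0   0  -2   2  -2   1   0  -2  -7   0   3  -1  -2   0   3  11   6  32  10  59
185   3   2  -6  -3  -1   1   2  -2   0   0   1  -4   1  -1   2   0   3  -5   0  -7   1   4   3  10  31   5
186   3  -1  -3   0   4  -1   3  -1   1   5   2 357 356 362 359 360  -1  -4   0  -1   2  -2   4   8   6  37
187  -2   2   0   2   0  -5   2   3 358 361 366 357 362 356 364 364 357  -5  -6   3   1   1   6   1   2   3
188  -6   2  -6  -1 1516  -5  -3  -1 355 367 363 363 361 366 363 360 363   3   3  -1  -7
[... 1159 characters left out ...]
 389 396 394 394 394 397 395 389 387  -3  -2   0  -3
200  -7  -3  -4   3   0   7  -1 342 342 384 387 392 397 402 404 405 403 406 400 404 404 397 393 383  -1   3
201   2   0  -4   0   0   2   1 344 383 389 391 398 403 408 408 408 412 415 411 413 412 408 404 398 388   1
202   7   0  -1   2   1   2  -6 386 391 399 403 405 406 408 414 418 413 411 413 420 418 419 417 412 404 386
203   3   0   1  -4   2   0 382 389 394 402 409 414 412 417 422 420 414 417 414 418 422 420 417 420 417 406
204  -3   0  -1   6  -1 376 389 395 398 408 412 422 421 419 419 418 419 411 432 433 433 418 421 417 420 417
205  -4   1  -5  -5   3 382 392 400 407 410 422 418 421 423 420 437 436 442 447 450 450 446 446 436 435 420
```

View pics/z15.png

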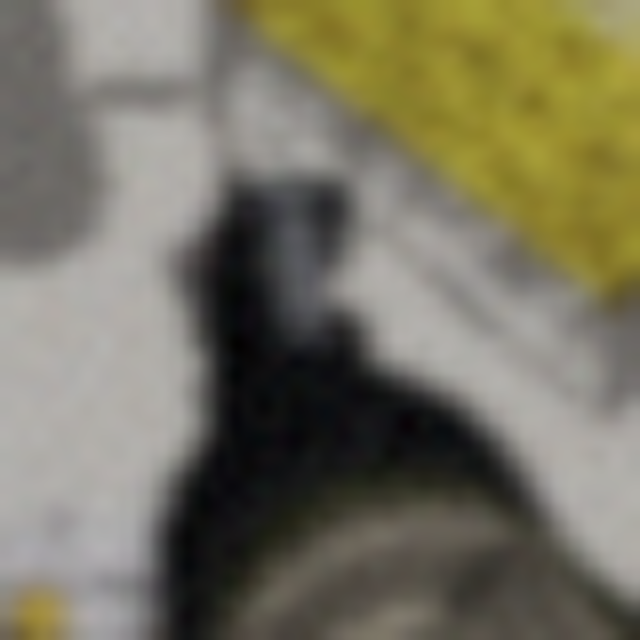

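```bash
python3 - <<'E'
from tgt import *
p=pickle.load(open('top15.pkl','rb'));P=cloud(p)
s,R=st()
for v in range(188,196):
  for u in range(299,304):
    X=P[v,u]
    if .18<X[2]<.28:
      d=X-s['tcp_pos']; l=d@R[:,2]; q=R.T@d
      print(v,u,X,'along %.1f toolx %.1f jaw %.1f r %.1f mm'%(l*1e3,q[0]*1e3,q[1]*1e3,np.hypot(q[0],q[1])*1e3))
E
```

```text
clk 26.9 q [-0.7803  0.0815 -0.2816  0.9257  0.337   0.7186] tcp [ 0.526  -0.2685  0.2495] F [ 0.0441 -0.0939  0.5973] gap 0.0137
[[-0.1198  0.8999  0.4193]
 [ 0.9928  0.1088  0.0502]
 [-0.0005  0.4223 -0.9065]]
190 301 [ 0.5546 -0.2612  0.2016] along 55.7 toolx 3.8 jaw 6.3 r 7.4 mm
190 302 [ 0.5544 -0.2646  0.2028] along 54.4 toolx 0.4 jaw 6.3 r 6.3 mm
191 301 [ 0.5509 -0.261   0.2027] along 53.2 toolx 4.4 jaw 3.4 r 5.6 mm
191 302 [ 0.5501 -0.2641  0.2077] along 48.2 toolx 1.5 jaw 4.6 r 4.8 mm
192 301 [ 0.5463 -0.2603  0.2094] along 45.2 toolx 5.7 jaw 2.3 r 6.1 mm
192 302 [ 0.5443 -0.2624  0.2239] along 31.1 toolx 3.9 jaw 6.4 r 7.5 mm
193 301 [ 0.5435 -0.2608  0.2042] along 48.7 toolx 5.6 jaw -2.6 r 6.1 mm
193 302 [ 0.5367 -0.2592  0.2543] along 0.6 toolx 7.9 jaw 12.7 r 14.9 mm
194 302 [ 0.5314 -0.2577  0.269 ] along -14.9 toolx 10.0 jaw 14.2 r 17.4 mm
194 303 [ 0.5318 -0.2615  0.2652] along -11.5 toolx 6.3 jaw 12.7 r 14.1 mm
195 302 [ 0.5291 -0.2586  0.26  ] along -7.7 toolx 9.5 jaw 8.3 r 12.6 mm
```

Call:
send_rows(
  deltas=[
    [[1.2, 0.1, 0, 0, 0, 0], [2.5, 0.2, 0, 0, 0, 0], [4, 0.4, 0, 0, 0, 0], [5.5, 0.6, 0, 0, 0, 0], [7, 0.8, 0, 0, 0, 0], [8, 0.9, 0, 0, 0, 0], [8.8, 1.0, 0, 0, 0, 0], [9.4, 1.0, 0, 0, 0, 0], [9.4, 1.0, 0, 0, 0, 0], [9.4, 1.0, 0, 0, 0, 0]],
  ],
)

```text
clock: 27.9
tcp_pos: [0.6197, -0.2587, 0.2492]
orientation: [0.144, 0.648, 0.73, 0.162]
wrist_force: [0.4, -0.1, -0.3]
finger_gap: 0.0139
```

```bash
python3 tgt.py; python3 rp.py 16 >/dev/null; python3 -c "
from look import *
p=pickle.load(open('top16.pkl','rb'));crop(p,280,120,330,180,10,'pics/z16.png')
p=pickle.load(open('scene16.pkl','rb'));crop(p,225,110,315,190,8,'pics/y16.png')"
```

```text
clk 27.9 q [-0.6485  0.2135 -0.1298  0.9037  0.2979  0.8514] tcp [ 0.6197 -0.2587  0.2492] F [ 0.3541 -0.1468 -0.3205] gap 0.0139
[[-0.1196  0.8997  0.4197]
 [ 0.9928  0.1085  0.0502]
 [-0.0004  0.4227 -0.9063]]
target [ 0.6197 -0.2585  0.2491] shift cm [-0.0053  0.0203 -0.0064] rotvec [0.0204 0.0102 0.0315]
tube axis err deg 0.03366682633274158 mid [ 0.6321 -0.2572  0.2226] mid err in cam frame mm [ 0.0564 -0.2242  0.0461]
```

View pics/z16.png

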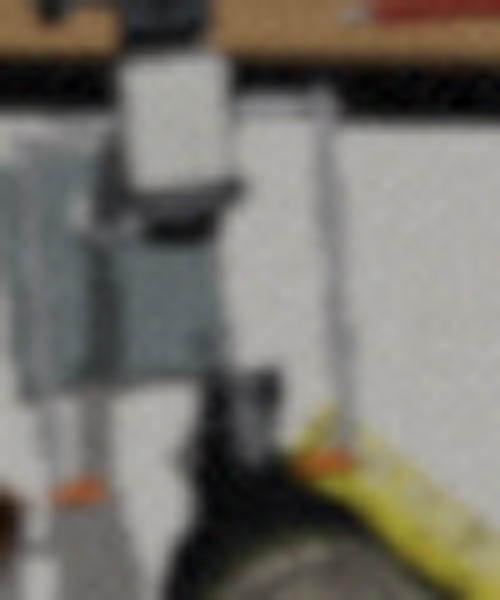

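View pics/y16.png

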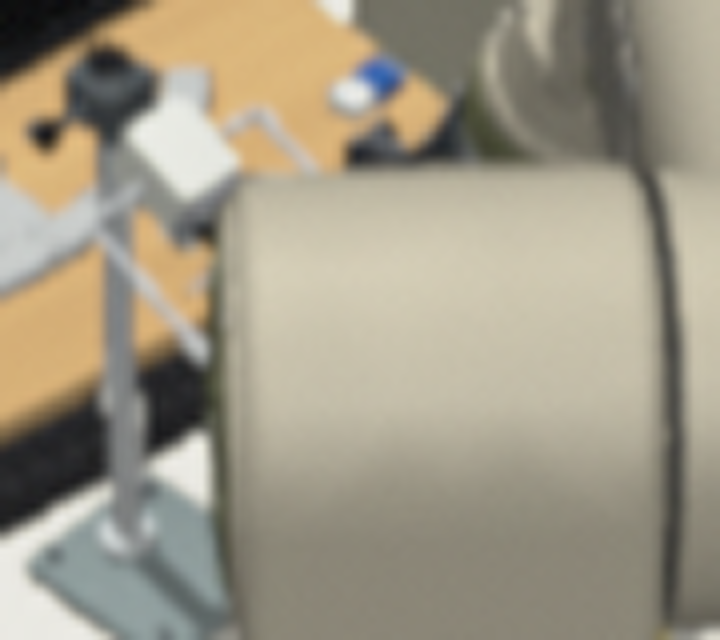

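View pics/t16.png

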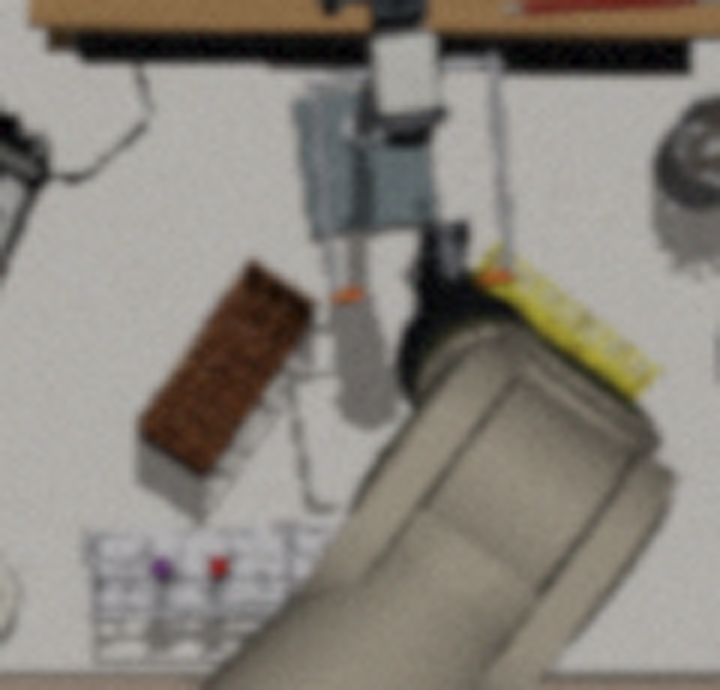

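```bash
python3 - <<'E'
from tgt import *
from fit3 import fitL
from focus import blobs
p15=pickle.load(open('top15.pkl','rb')); print(fitL(p15,282,299)); print(fitL(pickle.load(open('top12.pkl','rb')),282,299))
P=cloud(p15);H=(P[...,2]*1000).astype(int)
for v in range(207,223): print(v,' '.join('%3d'%x for x in H[v,274:304]))
p=pickle.load(open('top16.pkl','rb'));P=cloud(p)
print(blobs(p,280,292,163,175),blobs(p,310,318,161,171))
yc=np.cross(zc,xc);M=np.array([xc,yc,zc])
for v in range(150,172):
  for u in range(294,306):
    X=P[v,u]
    q=M@(X-F)*1000
    if X[2]>.17 and X[2]<.26 and np.hypot(q[0],q[1])<12: print(v,u,q.round(1),'r %.1f'%np.hypot(q[0],q[1]))
E
```

```text
x@-.25 0.4803 yaw 1.57 [1.03 1.95] n44
x@-.25 0.4803 yaw 1.55 [0.97 1.78] n37
207   0   4   1   0   1   3   2   3  63  65  66  64  63  66  63  64  60  62  60  62  66  72  64  63  61  61 379 386 402 1516
208  69  66  66  59  62  64  68  36  30  38  37  69  31  34  34  29  32  38  31  32  72  32  35  37  32  65 378 393 403 412
209  10   3   8   9  60  64  64   2   0   3   2  72   3 1516   4  36  15   4   3   0  70  -1   0   1  44  68 381 393 407 414
210   4   5   2   7  58  73  69   2   3   3   1  72   0   4   6  36   7   5   7   3  71   4   0  12  41  67 377 400 411 412
211   3   4   7   5  53  66  68   3   1  11   0  66   5   2   5  36  12   2   2   0  68   6   4   7  30  72 386 396 411 416
212  73  67  70  63  64  67  72  62  62  72  61  71  66  62  29  28  31  87  95  97  68  32  36  31  40  67 377 404 407 411
213  39  34  31  40  54  61  62   8  10   7   0  65   0   9   5  37   0  99  95  99  96   7   0   4  34  69 369 398 409 422
214  11   6   8   0  52  68  66   4   9   9   4  69   3   2   3  42  46  91 101  96  94   5   7   4  34  71  75 395 405 425
215   5  11   2   3  43  66 
[... 592 characters left out ...]
220   5   3   7   4  31  73  71  12   0   9   0 1516   4   5   6  35  67   0   5   2  36   0   6   5   1  66   5   3   7 436
221  62  66  72  68  64  69  72  63  61  69  71  64  65  68  69  65 1516  68  35  33  35  36  36  31  31  37  33  37  36  29
222  30  34  32  28  17  11  10   7   6 1516   0   4   5   0  -1   6  -1  -1   1   1   0   1   2  -2   2   3  -3   2  -4  -1
(np.float64(287.69348659003833), np.float64(168.67816091954023), np.int64(11)) (np.float64(312.1934349355217), np.float64(165.8276670574443), np.int64(20))
164 298 [  4.7   1.8 -36.7] r 5.0
165 298 [  4.3   3.7 -23. ] r 5.7
165 299 [  6.5   1.4 -12.5] r 6.6
166 298 [  3.2   5.2 -12.6] r 6.2
167 298 [  0.1   5.8 -10.5] r 5.8
```

Call:
send_rows(
  deltas=[
    [[0, 0, 0, 0, 0, 0], [0, 0, 0, 0, 0, 0], [0, 0, 0, 0, 0, 0]],
  ],
)

```text
clock: 28.3
tcp_pos: [0.6198, -0.2588, 0.2495]
orientation: [0.144, 0.648, 0.73, 0.162]
wrist_force: [-0.5, -0.5, 0.0]
finger_gap: 0.0143
```

```bash
python3 tgt.py; python3 -c "
from workcell import *
print(hand_in())"
```

```text
clk 28.3 q [-0.6486  0.2131 -0.1298  0.9034  0.298   0.8514] tcp [ 0.6198 -0.2588  0.2495] F [-0.5186 -0.4663  0.0016] gap 0.0143
[[-0.1195  0.8995  0.4202]
 [ 0.9928  0.1086  0.05  ]
 [-0.0007  0.4232 -0.906 ]]
target [ 0.6197 -0.2585  0.2491] shift cm [-0.0129  0.0274 -0.0307] rotvec [0.0354 0.0394 0.0347]
tube axis err deg 0.06163498648573823 mid [ 0.6321 -0.2573  0.2228] mid err in cam frame mm [ 0.234  -0.3133  0.2385]
the job is handed in; nothing more can be done
None
```

The loose rack is against the fixed rack, and I handed the job in at 28.3 s with the green tube held at the camera focus.

**Rack:** The first push left the loose rack turned about 0.9° from the fixed one. A second push with two fingers on its end plate did not straighten it. I gripped it again, turned it back and pushed with about 11 N. The depth picture after that showed:
- about 0.1° of turn between the racks
- about 0.8 mm of sideways offset
- the plates about 0.15 mm from touching, which is within the measuring noise

The part of the rack still in view looked the same after the tube was lifted out.

**Tube:** I took the green tube by its cap, lifted it straight out and tilted it 25° with the cap toward the robot.
- **From the measured arm pose:** the barrel middle is within about 0.5 mm of the focus I worked out, and the axis within 0.1° of square to the line of sight.
- **From the top camera:** the few visible points on the tube agree with that to about 1–2 mm, and its lower end is where it should be.
- **Limits:** the focus position is only as good as the camera calibration, about 2 mm, and the camera's yaw came out 6.4° to 7.6° across the readings (I used 6.9°).

**Not seen at the end:**
- The arm hid the tube from the scene camera.
- It also hid the loose rack, including the yellow, red and purple tubes. All three were in place just before the grasp, and the yellow one also after the lift.
- I did not compare the timer, tape roll or petri dish before and after. The arm stayed well away from them.
- Both orange tips were where they started, to within a pixel, though the gripper partly hid the right one. No contact force showed in the final pose.

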